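# Clamp the glued wheels in the tyre bonding press

### The job

Clamp up the freshly glued wheels (two to four of them) to cure in the tyre bonding press: swing the red arm well aside, lift off from the top as many white packing rings as there are wheels and lay them flat on the blue mat, then stack all the wheels flat and centred on what is left, so that the press holds four tiers again. Swing the arm back against its stop, turn the knob clockwise until the pad just touches the top tier, and then give it one quarter turn more, never as much as half a turn. Leave everything else on the bench where it is.

Things in the scene. Friction and masses are not known exactly. Their poses are not given: they have to be found in the camera images.
- press: tyre bonding press, fixed to the bench: an aluminium base plate 270 x 150 x 16 mm, a vertical steel post of 24 mm diameter and 200 mm high on a foot 68 mm across, and a red swing arm on the post. Origin on the bench directly below the centre of the bed (the stacking place); +x points from the bed to the post, +z up
- press_bed (a point): centre of the bed, on top of the base plate (16 mm above the bench), marked by a dark round facing 60 mm across; the tiers are stacked here, axes upright, centred on this point
- press_post (a point): point on the axis of the post (the arm's vertical hinge) at the height of the arm's centre line, 160 mm from the bed's axis
- press_arm (a joint): swing angle of the red arm about the post, rad. 0 = against its stop, with the screw exactly over the bed; grows counter-clockwise seen from above as the arm is swung aside, up to 2.2. Stiff (0.7 N m), stays where it is left. The arm is a bar 22 mm wide and 22 mm high, its centre line 179 mm above the bench
- bar_grip (a point): where to take the arm: on its bar's centre line, 70 mm from the post's axis and 90 mm from the knob's axis; x along the bar, pointing to the post
- press_knob (a joint): angle of the clamp knob, rad; grows as it is turned clockwise seen from above, which lowers the screw and pad 10 mm per full turn (1.59 mm per rad). The knob itself stays at its height. Range 0 to 12.5; turns against 0.05 N m of friction while the pad is free
- knob_grip (a point): centre of the clamp knob, 221 mm above the bench, on the outer end of the arm, 160 mm from the post's axis. A black upright bar grip 54 mm long (its x axis), 16 mm thick (y) and 26 mm high, on a vertical axis; underneath it, 13 mm below its centre, comes a round neck and 28 mm below its centre the arm
- pad_face (a point): centre of the underside of the round rubber pad (40 mm across) at the lower end of the screw. With knob angle q and the pad free it stands 146 mm - 1.59 mm x q above the bench
- press_pad (a joint): how far the sprung pad has been pushed up into the screw, m: 0 while the pad is free. Once the pad touches the top tier it stays put while the screw goes on, so this grows by about 1.6 mm per rad. The spring pushes 6 N at first touch and 4 N more per mm, and the pad turns with the knob, so the knob gets clearly stiffer (about 0.1 N m more) at the touch
- mat: blue cloth mat, 220 (x) x 190 (y) x 3 mm, lying fixed on the bench; origin at the centre of its underside
- ring1_c (a point): centre (half-way up) of a white nylon packing ring, 56 mm diameter, 30 mm thick, about 90 g, black bore; axis = z. It starts in the press, tier 1 counted from the bed
- ring2_c (a point): centre (half-way up) of a white nylon packing ring, 56 mm diameter, 30 mm thick, about 90 g, black bore; axis = z. It starts in the press, tier 2 counted from the bed
- ring3_c (a point): centre (half-way up) of a white nylon packing ring, 56 mm diameter, 30 mm thick, about 90 g, black bore; axis = z. It starts in the press, tier 3 counted from the bed
- ring4_c (a point): centre (half-way up) of a white nylon packing ring, 56 mm diameter, 30 mm thick, about 90 g, black bore; axis = z. It starts in the press, tier 4 counted from the bed
- wheel1_c (a point): centre (half-way up) of a glued foam-tyred wheel lying on its side, 60 mm diameter, 29 mm wide (front wheel, white rim), about 60 g; axis = z, either side up. None if absent
- wheel2_c (a point): centre (half-way up) of a glued foam-tyred wheel lying on its side, 60 mm diameter, 29 mm wide (front wheel, white rim), about 60 g; axis = z, either side up. None if absent
- wheel3_c (a point): centre (half-way up) of a glued foam-tyred wheel lying on its side, 60 mm diameter, 31 mm wide (rear wheel, yellow rim), about 60 g; axis = z, either side up. None if absent
- wheel4_c (a point): centre (half-way up) of a glued foam-tyred wheel lying on its side, 60 mm diameter, 31 mm wide (rear wheel, yellow rim), about 60 g; axis = z, either side up. None if absent
- pack_a: silver-cased battery pack, 138 x 47 x 25 mm, origin under its centre; not to be disturbed
- pack_b: silver-cased battery pack, 138 x 47 x 25 mm, origin under its centre; not to be disturbed
- truing_block: blue plastic tyre truing block, 120 x 45 mm, 42 mm high with its grip; not to be disturbed
- reamer: orange body reamer, 142 mm long, 24 mm thick, lying along its x; origin at the butt of its handle; not to be disturbed
- glue: small glue bottle, 34 mm diameter, 85 mm high; not to be disturbed
- driver: screwdriver, 170 mm long, red handle; not to be disturbed
Not all that is in view belongs to the job. Leave any green look-alike of the part that bears wheel3_c alone. What is shaped like the part that bears wheel2_c but green is not meant.

How it is judged:
By the outcome, as a careful person would: the job done as asked, in the order asked, and still so for the second after the job is handed in, with the robot touching nothing.
Of wheel1, wheel2, wheel3, wheel4 only 2 to 4 are there at a start; the rules pass over those that are not, and their reading is None.
At some moment in a run one of wheel1, wheel2, wheel3, wheel4 may be knocked a few centimetres aside while the robot is not near it.
Once in a run the grip may slacken for a moment while it holds something.
It also fails if it takes over 210 s, if anything falls off the work surface, if the arm or the gripper's body presses on something with over 40 N, if the wrist force passes 120 N, or if a joint passes its speed limit or range.

### The arm

A 6-joint arm with a two-finger parallel gripper is mounted at the origin on the work surface. World frame = base frame: x ahead of the robot, y to its left, z up, the work surface at z = 0. Lengths are in m, angles in degrees, forces in N, time in s.
With the tool pointing down it reaches from about 0.375 to 0.9 m from the base axis. Payload 3.1 kg.
Tool frame: the origin (TCP) lies where the fingers leave the gripper's body, on its centre line; the fingertips stand 70 mm ahead of it and the grasp point (between the pads) lies 51 mm ahead of it; z points along the fingers, y is the line along which they close (so a half turn about z gives the same grasp; the last joint's range is limited). The gripper opens to 87 mm and grips with 3 to 60 N. Pads are 19 mm wide; open, the fingers measure 117 mm over their backs; the gripper's body (75 mm by 190 mm) begins 51 mm behind the grasp point.
Start: joints at [-78.123, 30.224, 82.088, -0, 67.689, -10.227], TCP at [0.235, -0.579, 0.292] pointing down, gripper open.
Joint ranges: [-176.69, 176.69], [-43.24, 126.21], [12.49, 139.97], [-82, 262], [0, 151.66], [-163.58, 163.58]. Speed limits (degrees/s): [159.86, 159.86, 180, 180, 180, 180].

### API

Orientations are given as a 3x3 rotation matrix whose columns are the frame's x, y, z axes.
In Python, from rig import readout, capture, calibration, bot, look_for gives the robot as it stands. The module is installed in compiled form; this text tells all that it offers.
- The arm moves only by the shell command python3 -m pendant 'ROWS'. ROWS is JSON, a list of rows, each a list of 7 numbers: the shift along the tool's x, y, z normalised to -1 to 1, where 1 is 200 mm, then the turn, a rotation vector about the tool's x, y, z normalised to -1 to 1, where 1 is 180 degrees, then the closure, from -1 (fully open) to 1 (shut). In form: [[dx, dy, dz, ax, ay, az, grip], ...]. A call has 1 to 8 rows; each row is the pose to reach, as a shift and turn from the pose commanded when the call began, along the tool's axes at that moment, turning the shorter way round; what a row does not reach only later rows make up. A row lasts 1/10 s, in which the tool goes at most 50 mm and 8.59 degrees, less where a joint would pass 70% of its speed; a pose out of reach is approached as far as the arm can. A call with a number of a shift or a turn outside -1 to 1 is refused whole. A call with a gripper value outside its range is refused whole. The fingers move at their own pace and stop on an object; the grip force is fixed at half the most. Time passes only in rows, so rows that repeat a pose let the fingers close. It gives the time, the measured TCP pose, the force, the opening and the grip force at its end, in the units of the state.
- readout.read_state(): the state, without advancing time (a new reading comes with each control period).
- capture(name): name is "side" or "top"; returns (picture, depth): 480x640x3 uint8, red, green, blue; 480x640 float32, m along the optical axis (not along the pixel's ray), 0 where there is no reading.
- calibration(name): a dict with "mtx" (3x3 intrinsics, pixels), "T" (4x4, takes a point from camera to world coordinates). Camera axes: x right, y down, z forward; pixel columns grow to the right and rows downward; lengths in m; the calibration is good to about 2 mm. A picture is of the moment at which its call begins. calibration takes no time and is no camera call.
- bot.hand_in(): hands the job in; it is judged then, once.
Trained networks look in the newest picture that a camera, given by its name, has taken for a name from the list of things; names that differ only in an ending like _2 or _b are one class to them, and where a whole thing is asked for, a point or a joint stands for the part that bears it (a point fixed in the world has none). Each returns a list of dicts, best first, with "conf" (0 to 1); they miss things now and then, are a little off and sometimes report something else, mostly with a low value. They report only what shows in the picture. A call takes as long as a camera call. They do not tell look-alikes from the thing itself.
- look_for(thing, camera): "extent" ([left, top, right, bottom] in pixels, round what is visible of it).
The state is a dict: "time_s": time; "joint_positions": joint angles; "qvel": joint speeds; "tau": joint torques, N m; "position": TCP position; "tcp_rot": TCP orientation; "force": force on the tool from outside, world axes, zero at the start; "moment": the same for the moment, N m; "opening": opening from 0.0 (shut) to 1.0 (fully open); "grasp_force": force on a finger pad.
Only numpy, scipy, OpenCV 4.12 (cv2) and the standard library are available. Lean on these libraries where they do the work, as an engineer would, in place of code of your own. Each camera call takes 0.05 s, during which the arm holds its last target. There are 200 camera calls.

## Working session

There is one attempt and no reset: what is moved stays moved. The work goes in short steps, Python scripts to look and compute and a shell command to move; the robot and the scene stay as the last step left them, time stands still between calls to the robot, and variables do not carry over. Pictures are saved under pics/ and viewed, at most 14 in all, crops included, and the job is handed in when it is done.

```bash
mkdir -p pics; cat > h.py <<'E'
import numpy as np, cv2, json
from rig import readout, capture, calibration, bot, look_for
def world(cam, depth):
    c=calibration(cam); K=np.array(c["mtx"]); T=np.array(c["T"])
    v,u=np.mgrid[0:480,0:640]
    P=np.stack([(u-K[0,2])/K[0,0]*depth,(v-K[1,2])/K[1,1]*depth,depth],-1)
    return P@T[:3,:3].T+T[:3,3]
def snap(cam,name=None):
    im,d=capture(cam)
    if name: cv2.imwrite(f"pics/{name}.png",im[:,:,::-1])
    return im,d,world(cam,d)
def st():
    s=readout.read_state(); return s
E
python3 - <<'E'
from h import *
for c in ("top","side"):
    im,d,W=snap(c,c+"0")
    T=np.array(calibration(c)["T"]);print(c,T.round(3).tolist(),np.array(calibration(c)["mtx"]).round(1).tolist())
    for t in ["press","knob_grip","ring4_c","wheel1_c","wheel3_c","mat","bar_grip"]:
        for r in look_for(t,c)[:6]:
            e=r["extent"];u,v=int((e[0]+e[2])/2),int((e[1]+e[3])/2)
            print(t,round(r["conf"],2),[int(x) for x in e],W[min(v,479),min(u,639)].round(3))
print(st())
E
```

```text
top [[0.028, -0.993, 0.113, 0.452], [-1.0, -0.026, 0.016, -0.003], [-0.013, -0.114, -0.993, 1.141], [0.0, 0.0, 0.0, 1.0]] [[462.9, 0.0, 325.1], [0.0, 462.9, 242.8], [0.0, 0.0, 1.0]]
press 0.72 [287, 191, 364, 309] [0.546 0.01  0.185]
press 0.65 [306, 274, 336, 284] [0.484 0.018 0.229]
knob_grip 0.63 [304, 273, 331, 283] [0.486 0.024 0.233]
ring4_c 0.46 [307, 269, 330, 297] [0.476 0.024 0.23 ]
wheel1_c 0.49 [284, 190, 367, 312] [0.543 0.01  0.19 ]
wheel3_c 0.98 [183, 276, 210, 305] [0.454 0.322 0.029]
wheel3_c 0.89 [176, 325, 203, 350] [0.343 0.331 0.029]
mat 0.7 [413, 232, 493, 328] [ 0.498 -0.3    0.002]
mat 0.6 [224, 241, 252, 265] [0.548 0.225 0.03 ]
mat 0.55 [308, 191, 346, 291] [0.564 0.009 0.187]
bar_grip 0.75 [308, 195, 344, 291] [0.56  0.011 0.186]
bar_grip 0.58 [222, 240, 250, 264] [0.55  0.229 0.032]
side [[-0.945, -0.199, 0.26, 0.278], [-0.327, 0.571, -0.753, 0.835], [0.001, -0.796, -0.605, 0.794], [0.0, 0.0, 0.0, 1.0]] [[527.9, 0.0, 327.4], [0.0, 527.9, 243.6], [0.0, 0.0, 1.0]]
press 0.72 [258, 199, 398, 335] [ 0.582 -0.051  0.015]
press 0.52 [284, 189, 341, 200] [ 0.729 
[... 492 characters left out ...]
3922945e-04,
        6.76882382e+01, -1.02269132e+01]), 'qvel': array([ 0.00456919,  0.11537848,  0.05211471,  0.06051218, -0.0146604 ,
       -0.0546629 ]), 'tau': array([ 8.55993458e-04, -4.39953411e+01, -1.76980090e+01,  6.35145418e-02,
        5.03723463e-02, -1.10510103e-05]), 'position': array([ 0.23523322, -0.57902717,  0.29227877]), 'tcp_rot': array([[ 9.26489340e-01,  3.76321011e-01,  2.24870171e-05],
       [ 3.76321011e-01, -9.26489338e-01, -6.03135979e-05],
       [-1.86329254e-06,  6.43422425e-05, -9.99999998e-01]]), 'force': array([ 0.72579384,  0.35204074, -0.58516907]), 'moment': array([ 0.03188566, -0.02341734, -0.0249713 ]), 'grasp_force': 0.0, 'opening': 0.999440641314197}
```

View pics/top0.png

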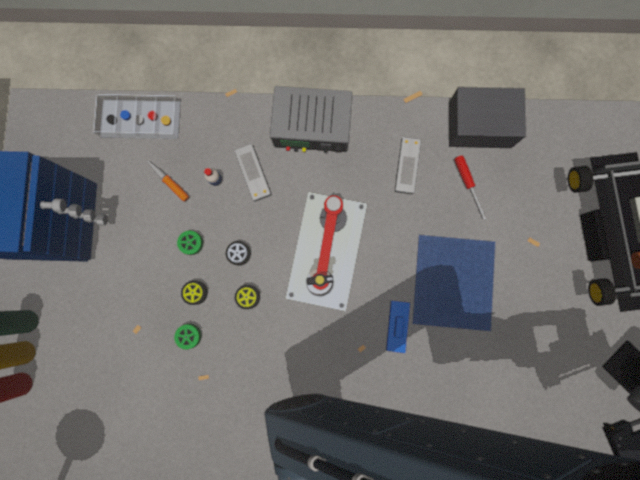

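View pics/side0.png

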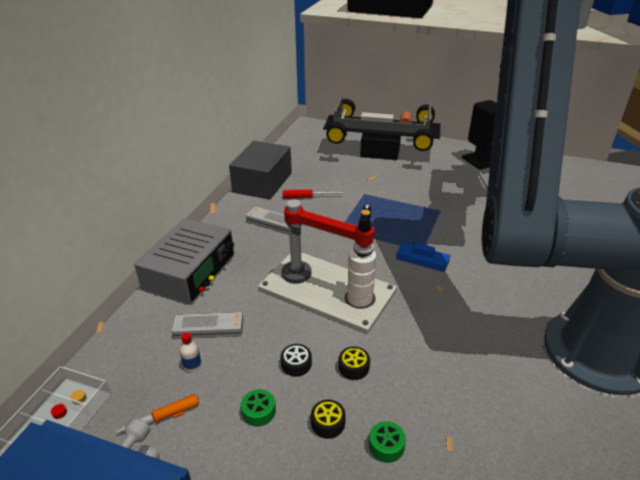

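Top view: white wheel (237,253), yellow wheels (193,292) and (246,297) are the three to clamp. The green ones at (189,242) and (187,336) are look-alikes. The press has its knob at (319,281) and post at (333,203), and the mat is at (455,282).

```bash
cat >> h.py <<'E'
def circ(W,c,zlo,zhi,rad=.05):
    m=(np.hypot(W[...,0]-c[0],W[...,1]-c[1])<rad)&(W[...,2]>zlo)&(W[...,2]<zhi)
    p=W[m]
    if len(p)<8: return None
    (x,y),r=cv2.minEnclosingCircle(p[:,:2].astype(np.float32))
    return round(x,4),round(y,4),round(r,4),np.median(p[:,2]).round(4),len(p)
E
python3 - <<'E'
from h import *
for c in ("top","side"):
    im,d,W=snap(c)
    print(c)
    for n,g in dict(white=(.548,.225),ya=(.454,.322),yb=(.45,.205),g1=(.56,.33),g2=(.343,.331)).items():
        print(n,circ(W,g,.02,.04,.045))
    r,gr,b=[im[...,i].astype(int) for i in range(3)]
    red=(r>120)&(gr<60)&(b<60)&(W[...,2]>.15)&(W[...,2]<.21)&(np.hypot(W[...,0]-.56,W[...,1])<.2)
    p=W[red]; top=p[p[:,2]>.183]
    print("red",len(p),len(top),cv2.minAreaRect(top[:,:2].astype(np.float32)),np.median(top[:,2]))
    # plate
    m=(abs(W[...,2]-.016)<.006)&(np.hypot(W[...,0]-.56,W[...,1])<.2)&(r>150)&(gr>145)&(b>130)
    q=W[m]; print("plate",len(q),cv2.minAreaRect(q[:,:2].astype(np.float32)),np.median(q[:,2]))
    m=(W[...,2]>.2)&(W[...,2]<.25)&(np.hypot(W[...,0]-.48,W[...,1]-.02)<.06); q=W[m]
    print("knob",len(q),q.mean(0),cv2.minAreaRect(q[:,:2].astype(np.float32)) )
    m=(W[...,2]>.192)&(W[...,2]<.215)&(np.hypot(W[...,0]-.65,W[...,1])<.06); q=W[m]
    if len(q): print("post",len(q),cv2.minEnclosingCircle(q[:,:2].astype(np.float32)))
    m=(W[...,2]>.03)&(W[...,2]<.13)&(np.hypot(W[...,0]-.48,W[...,1]-.02)<.06); q=W[m]
    if len(q):
        from scipy.optimize import least_squares
        f=least_squares(lambda v:np.hypot(q[:,0]-v[0],q[:,1]-v[1])-.028,[.48,.02],loss='soft_l1',f_scale=.002); print("stack",len(q),f.x,f.cost)
    m=(b>r+25)&(abs(W[...,2])<.012)&(np.hypot(W[...,0]-.49,W[...,1]+.3)<.17); q=W[m]
    print("mat",cv2.minAreaRect(q[:,:2].astype(np.float32)),np.median(q[:,2]))
    if c=="top": a=im[180:320,270:380]
    else: a=im[190:330,260:410]
    cv2.imwrite(f"pics/crop_{c}.png",cv2.resize(a[:,:,::-1],None,fx=4,fy=4,interpolation=2))
E
```

```text
top
white (0.5502, 0.2276, 0.0301, np.float64(0.0262), 466)
ya (0.4514, 0.3293, 0.0304, np.float64(0.0284), 497)
yb (0.4445, 0.1993, 0.0299, np.float64(0.0282), 490)
g1 (0.5724, 0.3462, 0.0301, np.float64(0.0264), 438)
g2 (0.3466, 0.3377, 0.0301, np.float64(0.0285), 508)
red 334 332 ((0.554661214351654, 0.011425605043768883), (0.03289614990353584, 0.17454281449317932), 80.24356079101562) 0.1878178029423137
plate 4399 ((0.5626962184906006, 0.01149236410856247), (0.1492571383714676, 0.26901328563690186), 79.97098541259766) 0.01375688465428615
knob 254 [0.4828352  0.02037525 0.22823075] ((0.4826356768608093, 0.020988868549466133), (0.024134889245033264, 0.0531795509159565), 1.0144988298416138)
post 186 ((0.631028413772583, 0.0022587908897548914), 0.030329657718539238)
stack 15 [0.48381397 0.02495244] 6.989659261833091e-06
mat ((0.495965838432312, -0.27395057678222656), (0.24623584747314453, 0.21763809025287628), 86.39930725097656) 0.0005478074798432875
side
white (0.5505, 0.2281, 0.0314, np.float64(0.0288), 678)
ya (0.4508, 0.3302, 0.0311, np.float64(0.0306), 942)
yb (0.4444, 0.2015, 0.031, np.float64(0.0307), 714)
g1 (0.5727, 0.3484, 0.0306, np.float64(0.0289), 754)
g2 (0.3463, 0.3396, 0.0307, np.float64(0.0305), 1046)
red 481 481 ((0.562466025352478, 0.010084390640258789), (0.038726016879081726, 0.1969289779663086), 84.24156188964844) 0.19068014138396394
plate 3327 ((0.5632919073104858, 0.010797418653964996), (0.15636999905109406, 0.27125024795532227), 79.64736938476562) 0.016367214741834557
knob 265 [0.48009016 0.0300315  0.22510057] ((0.4828164279460907, 0.02227727510035038), (0.025321420282125473, 0.05689205229282379), 17.504638671875)
post 232 ((0.6284887790679932, 0.003245752537623048), 0.035405050963163376)
stack 998 [0.48398926 0.02549605] 0.0009574690673146688
mat ((0.49661368131637573, -0.2754018306732178), (0.2552891969680786, 0.21988879144191742), 86.65475463867188) 0.0036505404712389167
```

```bash
R='[1,-0.8,0.0,0,0,0,-1]'; python3 -m pendant '[[1,-0.8,0,0,0,0,-1],[1,-0.8,0,0,0,0,-1],[1,-0.8,0,0,0,0,-1],[1,-0.8,0,0,0,0,-1],[1,-0.8,0,0,0,0,-1],[1,-0.8,0,0,0,0,-1],[1,-0.8,0,0,0,0,-1]]'
python3 -m pendant '[[1,-0.8,0,0,0,0,-1],[1,-0.8,0,0,0,0,-1],[1,-0.8,0,0,0,0,-1],[1,-0.8,0,0,0,0,-1],[1,-0.8,0,0,0,0,-1],[1,-0.8,0,0,0,0,-1],[1,-0.8,0,0,0,0,-1]]'
python3 -m pendant '[[0.665,-0.49,0,0,0,0.178,-1],[0.665,-0.49,0,0,0,0.178,-1],[0.665,-0.49,0,0,0,0.178,-1],[0.665,-0.49,0,0,0,0.178,-1],[0.665,-0.49,0,0,0,0.178,-1],[0.665,-0.49,0,0,0,0.178,-1],[0.665,-0.49,0,0,0,0.178,-1],[0.665,-0.49,0,0,0,0.178,-1]]'
python3 -c "
from h import *
s=st();print(s['joint_positions'].round(1),s['tcp_rot'].round(3))"
```

```text
time_s: 1.6
position: [0.361, -0.3543, 0.2926]
tcp_rot: [[0.925, 0.379, 0.0], [0.379, -0.925, -0.001], [-0.0, 0.001, -1.0]]
force: [-0.4, 0.2, 0.0]
opening: 1.0
grasp_force: 0.0
time_s: 2.3
position: [0.4863, -0.1325, 0.2923]
tcp_rot: [[0.926, 0.378, 0.001], [0.378, -0.926, -0.001], [0.0, 0.001, -1.0]]
force: [0.1, -0.1, -0.1]
opening: 1.001
grasp_force: 0.0
time_s: 3.1
position: [0.5713, 0.0068, 0.2922]
tcp_rot: [[0.985, -0.175, -0.001], [-0.175, -0.985, -0.0], [-0.0, 0.0, -1.0]]
force: [-0.0, -0.1, 0.6]
opening: 1.002
grasp_force: 0.0
[-10.5  26.1  89.9  -0.   64.   89.6] [[ 0.985 -0.175 -0.001]
 [-0.175 -0.985 -0.   ]
 [-0.     0.    -1.   ]]
```

View pics/crop_top.png

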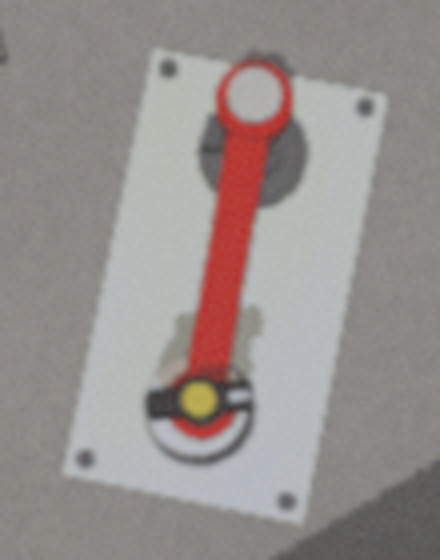

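The enlarged crop shows the knob bar lying along image x (world y), with a yellow cap and its white-marked end at the right.

```bash
python3 -m pendant '[[0,-0.01,0.2,0,0,0,-1],[0,-0.01,0.31,0,0,0,-1],[0,-0.01,0.31,0,0,0,-1],[0,-0.01,0.31,0,0,0,1],[0,-0.01,0.31,0,0,0,1],[0,-0.01,0.31,0,0,0,1],[0,-0.01,0.31,0,0,0,1],[0,-0.01,0.31,0,0,0,1]]'
python3 -m pendant '[[0,0,0,0,0,0,1],[0,0,0,0,0,0,1],[0,0,0,0,0,0,1],[0,0,0,0,0,0,1]]'
```

```text
time_s: 3.9
position: [0.5724, 0.0108, 0.231]
tcp_rot: [[0.985, -0.172, 0.001], [-0.172, -0.985, -0.0], [0.001, 0.0, -1.0]]
force: [-0.4, 0.1, -0.2]
opening: 0.632
grasp_force: 0.0
time_s: 4.3
position: [0.5716, 0.009, 0.2302]
tcp_rot: [[0.985, -0.17, -0.002], [-0.17, -0.985, -0.005], [-0.001, 0.005, -1.0]]
force: [-3.5, -10.0, 0.7]
opening: 0.264
grasp_force: 4.9
```

```bash
python3 -m pendant '[[0.0026,0.0427,0,0,0,-0.0389,1],[0.0104,0.0847,0,0,0,-0.0778,1],[0.0232,0.1254,0,0,0,-0.1167,1],[0.041,0.1643,0,0,0,-0.1556,1],[0.0633,0.2008,0,0,0,-0.1944,1],[0.0899,0.2342,0,0,0,-0.2333,1],[0.1204,0.2642,0,0,0,-0.2722,1],[0.1543,0.2902,0,0,0,-0.3111,1]]'
```

```text
time_s: 5.1
position: [0.5912, -0.0525, 0.2301]
tcp_rot: [[0.692, 0.722, -0.003], [0.722, -0.692, -0.0], [-0.003, -0.002, -1.0]]
force: [-4.0, -2.7, 2.6]
opening: 0.248
grasp_force: 30.4
```

```bash
python3 -m pendant '[[0.0026,0.0427,0,0,0,-0.0389,1],[0.0104,0.0847,0,0,0,-0.0778,1],[0.0232,0.1254,0,0,0,-0.1167,1],[0.041,0.1643,0,0,0,-0.1556,1],[0.0633,0.2008,0,0,0,-0.1944,1],[0.0899,0.2342,0,0,0,-0.2333,1],[0.1204,0.2642,0,0,0,-0.2722,1],[0.1204,0.2642,0,0,0,-0.2722,1]]'
python3 -m pendant '[[0,0,0,0,0,0,-1],[0,0,0,0,0,0,-1],[0,0,0,0,0,0,-1],[0,0,0,0,0,0,-1],[0,0,-0.2,0,0,0,-1],[0,0,-0.4,0,0,0,-1],[0,0,-0.4,0,0,0,-1]]'
python3 - <<'E'
from h import *
print(st()['joint_positions'].round(1))
im,d,W=snap("top","top1")
r,g,b=[im[...,i].astype(int) for i in range(3)]
E
```

```text
time_s: 5.9
position: [0.648, -0.0729, 0.2302]
tcp_rot: [[-0.09, 0.996, 0.001], [0.996, 0.09, -0.003], [-0.003, 0.001, -1.0]]
force: [0.8, -5.6, -0.4]
opening: 0.253
grasp_force: 30.2
time_s: 6.6
position: [0.6502, -0.0714, 0.3169]
tcp_rot: [[-0.088, 0.996, 0.013], [0.996, 0.088, -0.003], [-0.004, 0.012, -1.0]]
force: [0.8, 0.3, 0.2]
opening: 0.806
grasp_force: 0.0
[-16.   30.9  76.5   0.   71.8 -21.1]
```

```bash
python3 - <<'E'
from h import *
for c in ("top","side"):
    im,d,W=snap(c)
    print(c,"ring4",circ(W,(.484,.025),.125,.15,.05))
    for z in (.031,.061,.091,.121):
        m=(abs(W[...,2]-z)<.012)&(np.hypot(W[...,0]-.484,W[...,1]-.025)<.045); q=W[m]
        if len(q)>40:
            from scipy.optimize import least_squares
            f=least_squares(lambda v:np.hypot(q[:,0]-v[0],q[:,1]-v[1])-.028,[.484,.025],loss='soft_l1',f_scale=.002); print(z,len(q),f.x.round(4))
    if c=="top":
        hsv=cv2.cvtColor(im,cv2.COLOR_RGB2HSV); m=((hsv[...,0]>100)&(hsv[...,0]<125)&(hsv[...,1]>90)).astype(np.uint8); m[:, :400]=0;m[:, 510:]=0;m[:220]=0;m[345:]=0
        n,l,s,ce=cv2.connectedComponentsWithStats(m); i=1+np.argmax(s[1:,4]); print(s[i],ce[i])
        q=W[(l==i)&(d>0)]; print("mat",cv2.minAreaRect(q[:,:2].astype(np.float32)))
    cv2.imwrite(f"pics/b_{c}.png",cv2.resize(im[150:390,200:520,::-1],None,fx=2.4,fy=2.4))
E
python3 -m pendant '[[0.55,-0.785,0,0,0,0.35,-1],[0.55,-0.785,0,0,0,0.35,-1],[0.55,-0.785,0,0,0,0.35,-1],[0.55,-0.785,0,0,0,0.35,-1],[0.55,-0.785,0,0,0,0.35,-1],[0.55,-0.785,0,0,0,0.35,-1],[0.55,-0.785,0,0,0,0.35,-1],[0.55,-0.785,0,0,0,0.35,-1]]'
python3 -m pendant '[[0,0,0,0,0,0.178,-1],[0,0,0,0,0,0.178,-1],[0,0,0,0,0,0.178,-1],[0,0,0,0,0,0.178,-1],[0,0,0,0,0,0.178,-1]]'
```

```text
top ring4 None
[ 413  236   81   94 6627] [453.81681002 282.57703335]
mat ((0.4937785267829895, -0.30222830176353455), (0.1860760897397995, 0.2143634855747223), 86.30957794189453)
side ring4 (0.4839, 0.0254, 0.0288, np.float64(0.1358), 471)
0.031 236 [0.4842 0.0257]
0.061 225 [0.4836 0.0263]
0.091 229 [0.4841 0.0262]
0.121 252 [0.4843 0.0237]
time_s: 7.55
position: [0.48, 0.0251, 0.3088]
tcp_rot: [[0.849, 0.528, -0.004], [0.528, -0.849, 0.001], [-0.003, -0.003, -1.0]]
force: [-0.5, 0.2, -0.1]
opening: 1.001
grasp_force: 0.0
time_s: 8.05
position: [0.4801, 0.0249, 0.3088]
tcp_rot: [[1.0, 0.0, -0.004], [0.0, -1.0, 0.001], [-0.004, -0.001, -1.0]]
force: [0.0, 0.0, -0.3]
opening: 1.001
grasp_force: 0.0
```

View pics/b_top.png

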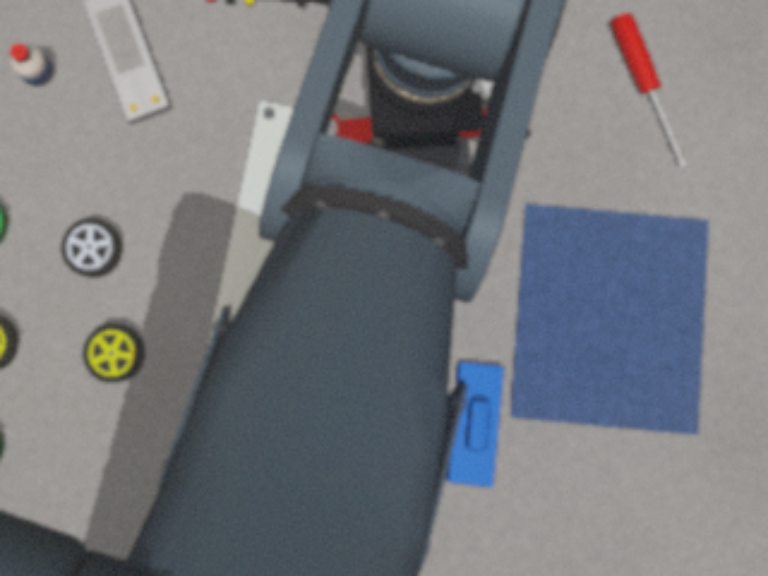

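```bash
python3 -m pendant '[[0.02,0,0.25,0,0,0,-1],[0.02,0,0.5,0,0,0,-1],[0.02,0,0.6,0,0,0,-1],[0.02,0,0.66,0,0,0,-1],[0.02,0,0.66,0,0,0,-1],[0.02,0,0.66,0,0,0,-1]]'
python3 -m pendant '[[0,0,0,0,0,0,1],[0,0,0,0,0,0,1],[0,0,0,0,0,0,1],[0,0,0,0,0,0,1],[0,0,0,0,0,0,1],[0,0,0,0,0,0,1]]'
```

```text
time_s: 8.65
position: [0.4848, 0.0248, 0.1778]
tcp_rot: [[1.0, 0.002, -0.001], [0.002, -1.0, 0.0], [-0.001, -0.0, -1.0]]
force: [-0.4, -0.1, -0.9]
opening: 1.002
grasp_force: 0.0
time_s: 9.25
position: [0.4853, 0.0245, 0.1786]
tcp_rot: [[1.0, 0.001, 0.001], [0.001, -1.0, -0.0], [0.001, 0.0, -1.0]]
force: [0.0, -0.3, 2.8]
opening: 0.638
grasp_force: 30.0
```

```bash
python3 -m pendant '[[0,0,-0.12,0,0,0,1],[0,0,-0.25,0,0,0,1],[0.1,0.2,-0.25,0,0,0,1],[0.2,0.4,-0.25,0,0,0,1],[0.3,0.6,-0.25,0,0,0,1],[0.4,0.8,-0.25,0,0,0,1],[0.42,0.8,-0.25,0,0,0,1]]'
python3 -m pendant '[[0,0.2,0,0,0,0,1],[0,0.4,0,0,0,0,1],[0,0.6,0,0,0,0,1],[0,0.8,0,0,0,0,1],[0,0.82,0,0,0,0,1],[0,0.82,0,0,0,0,1]]'
```

```text
time_s: 9.95
position: [0.5722, -0.141, 0.2284]
tcp_rot: [[1.0, -0.005, 0.005], [-0.005, -1.0, -0.004], [0.005, 0.004, -1.0]]
force: [-0.2, 1.4, -1.4]
opening: 0.639
grasp_force: 30.0
time_s: 10.55
position: [0.5686, -0.2998, 0.2275]
tcp_rot: [[1.0, -0.002, -0.001], [-0.002, -1.0, 0.001], [-0.001, -0.001, -1.0]]
force: [0.3, 1.0, -2.0]
opening: 0.643
grasp_force: 30.0
```

```bash
python3 -m pendant '[[0,0,0.2,0,0,0,1],[0,0,0.4,0,0,0,1],[0,0,0.6,0,0,0,1],[0,0,0.72,0,0,0,1],[0,0,0.755,0,0,0,1],[0,0,0.755,0,0,0,1]]'
python3 -m pendant '[[0,0,0,0,0,0,0],[0,0,0,0,0,0,-1],[0,0,0,0,0,0,-1],[0,0,0,0,0,0,-1],[0,0,0,0,0,0,-1],[0,0,-0.2,0,0,0,-1],[0,0,-0.4,0,0,0,-1],[0,0,-0.75,0,0,0,-1]]'
python3 -m pendant '[[-0.2,-0.4,-0.25,0,0,0,-1],[-0.3,-0.6,-0.25,0,0,0,-1],[-0.42,-0.8,-0.25,0,0,0,-1],[-0.42,-0.8,-0.25,0,0,0,-1],[-0.42,-0.8,-0.25,0,0,0,-1]]'
python3 -m pendant '[[0,-0.2,0,0,0,0,-1],[0,-0.4,0,0,0,0,-1],[0,-0.6,0,0,0,0,-1],[0,-0.82,0,0,0,0,-1],[0,-0.82,0,0,0,0,-1],[0,-0.82,0,0,0,0,-1]]'
```

```text
time_s: 11.15
position: [0.5685, -0.2965, 0.0769]
tcp_rot: [[1.0, 0.002, -0.003], [0.002, -1.0, 0.003], [-0.003, -0.003, -1.0]]
force: [0.4, 0.1, -1.3]
opening: 0.637
grasp_force: 30.0
time_s: 11.95
position: [0.5682, -0.2988, 0.2069]
tcp_rot: [[1.0, -0.0, -0.003], [-0.0, -1.0, 0.003], [-0.003, -0.003, -1.0]]
force: [0.2, -0.4, -0.2]
opening: 0.997
grasp_force: 0.0
time_s: 12.45
position: [0.4813, -0.1345, 0.2578]
tcp_rot: [[1.0, 0.004, -0.004], [0.004, -1.0, 0.003], [-0.004, -0.003, -1.0]]
force: [0.4, -0.4, 0.3]
opening: 0.999
grasp_force: 0.0
time_s: 13.05
position: [0.4857, 0.025, 0.2574]
tcp_rot: [[1.0, 0.003, 0.001], [0.003, -1.0, -0.001], [0.001, 0.001, -1.0]]
force: [0.4, -0.4, 0.3]
opening: 1.002
grasp_force: 0.0
```

```bash
python3 -m pendant '[[0,0,0.25,0,0,0,-1],[0,0,0.45,0,0,0,-1],[0,0,0.545,0,0,0,-1],[0,0,0.545,0,0,0,-1],[0,0,0.545,0,0,0,-1]]'
python3 -m pendant '[[0,0,0,0,0,0,1],[0,0,0,0,0,0,1],[0,0,0,0,0,0,1],[0,0,0,0,0,0,1],[0,0,0,0,0,0,1],[0,0,0,0,0,0,1]]'
python3 -m pendant '[[0,0,-0.15,0,0,0,1],[0,0,-0.3,0,0,0,1],[0,0.2,-0.3,0,0,0,1],[0,0.4,-0.3,0,0,0,1],[0,0.6,-0.3,0,0,0,1],[0.05,0.8,-0.3,0,0,0,1],[0.05,0.8,-0.3,0,0,0,1]]'
python3 -m pendant '[[0,0.2,0,0,0,0,1],[0,0.4,0,0,0,0,1],[0,0.6,0,0,0,0,1],[0,0.82,0,0,0,0,1],[0,0.82,0,0,0,0,1],[0,0.82,0,0,0,0,1]]'
```

```text
time_s: 13.55
position: [0.4859, 0.0233, 0.1483]
tcp_rot: [[1.0, -0.002, 0.0], [-0.002, -1.0, -0.0], [0.0, 0.0, -1.0]]
force: [0.1, -1.1, 0.7]
opening: 0.998
grasp_force: 0.0
time_s: 14.15
position: [0.4853, 0.0249, 0.1487]
tcp_rot: [[1.0, 0.0, 0.001], [0.0, -1.0, -0.0], [0.001, 0.0, -1.0]]
force: [-1.0, 0.6, 3.2]
opening: 0.639
grasp_force: 30.0
time_s: 14.85
position: [0.4976, -0.1407, 0.2086]
tcp_rot: [[1.0, -0.004, 0.005], [-0.004, -1.0, -0.004], [0.005, 0.004, -1.0]]
force: [0.9, 0.5, -0.6]
opening: 0.639
grasp_force: 30.0
time_s: 15.45
position: [0.4947, -0.2995, 0.2076]
tcp_rot: [[1.0, -0.001, -0.001], [-0.001, -1.0, 0.001], [-0.001, -0.001, -1.0]]
force: [-0.5, 0.7, -1.8]
opening: 0.636
grasp_force: 30.0
```

```bash
python3 -m pendant '[[0,0,0.2,0,0,0,1],[0,0,0.4,0,0,0,1],[0,0,0.58,0,0,0,1],[0,0,0.655,0,0,0,1],[0,0,0.655,0,0,0,1]]'
python3 -m pendant '[[0,0,0,0,0,0,0],[0,0,0,0,0,0,-1],[0,0,0,0,0,0,-1],[0,0,0,0,0,0,-1],[0,0,0,0,0,0,-1],[0,0,-0.2,0,0,0,-1],[0,0,-0.4,0,0,0,-1],[0,0,-0.7,0,0,0,-1]]'
python3 -m pendant '[[0,-0.2,0,0,0,0,-1],[0,-0.4,0,0,0,0,-1],[-0.05,-0.6,0,0,0,0,-1],[-0.05,-0.8,0,0,0,0,-1],[-0.05,-0.8,0,0,0,0,-1],[-0.05,-0.8,0,0,0,0,-1]]'
python3 -m pendant '[[0,-0.2,0,0,0,0,-1],[0,-0.4,0,0,0,0,-1],[0,-0.6,0,0,0,0,-1],[0,-0.82,0,0,0,0,-1],[0,-0.82,0,0,0,0,-1],[0,-0.82,0,0,0,0,-1]]'
python3 - <<'E'
from h import *
im,d,W=snap("side")
for z in (.031,.061):print(z,circ(W,(.484,.025),z-.013,z+.02,.045))
im,d,W=snap("top")
for x in (.495,.57): print(circ(W,(x,-.3),.02,.04,.036))
E
```

```text
time_s: 15.95
position: [0.4944, -0.2968, 0.0758]
tcp_rot: [[1.0, 0.002, -0.004], [0.002, -1.0, 0.004], [-0.004, -0.004, -1.0]]
force: [0.2, 0.0, -0.5]
opening: 0.634
grasp_force: 30.0
time_s: 16.75
position: [0.4943, -0.2987, 0.2073]
tcp_rot: [[1.0, 0.0, -0.003], [0.0, -1.0, 0.003], [-0.003, -0.003, -1.0]]
force: [0.4, -0.9, 0.1]
opening: 0.997
grasp_force: 0.0
time_s: 17.35
position: [0.4854, -0.1388, 0.2077]
tcp_rot: [[1.0, 0.002, 0.001], [0.002, -1.0, -0.001], [0.001, 0.001, -1.0]]
force: [0.2, -0.2, 0.6]
opening: 1.004
grasp_force: 0.0
time_s: 17.95
position: [0.4861, 0.0242, 0.2074]
tcp_rot: [[1.0, 0.002, 0.002], [0.002, -1.0, -0.001], [0.002, 0.001, -1.0]]
force: [0.4, -0.2, -0.1]
opening: 1.004
grasp_force: 0.0
0.031 (0.4841, 0.0259, 0.0448, np.float64(0.0308), 350)
0.061 (0.4821, 0.029, 0.0297, np.float64(0.075), 611)
(0.4945, -0.2987, 0.0286, np.float64(0.0301), 441)
(0.5687, -0.298, 0.0282, np.float64(0.0307), 427)
```

```bash
python3 -m pendant '[[0,0,0.25,0,0,0,-1],[0,0,0.4,0,0,0,-1],[0,0,0.445,0,0,0,-1],[0,0,0.445,0,0,0,-1],[0,0,0.445,0,0,0,-1]]'
python3 -m pendant '[[0,0,0,0,0,0,1],[0,0,0,0,0,0,1],[0,0,0,0,0,0,1],[0,0,0,0,0,0,1],[0,0,0,0,0,0,1],[0,0,0,0,0,0,1]]'
python3 -m pendant '[[0,0,-0.15,0,0,0,1],[0,0,-0.3,0,0,0,1],[0,0.2,-0.3,0,0,0,1],[-0.1,0.4,-0.3,0,0,0,1],[-0.2,0.6,-0.3,0,0,0,1],[-0.325,0.8,-0.3,0,0,0,1],[-0.325,0.8,-0.3,0,0,0,1]]'
python3 -m pendant '[[0,0.2,0,0,0,0,1],[0,0.4,0,0,0,0,1],[0,0.6,0,0,0,0,1],[0,0.82,0,0,0,0,1],[0,0.82,0,0,0,0,1],[0,0.82,0,0,0,0,1]]'
```

```text
time_s: 18.55
position: [0.486, 0.0237, 0.119]
tcp_rot: [[1.0, -0.001, 0.002], [-0.001, -1.0, -0.0], [0.002, 0.0, -1.0]]
force: [1.0, -0.5, -0.1]
opening: 0.999
grasp_force: 0.0
time_s: 19.15
position: [0.4852, 0.0249, 0.1186]
tcp_rot: [[1.0, 0.0, 0.0], [0.0, -1.0, 0.0], [0.0, -0.0, -1.0]]
force: [-0.6, 1.0, 4.3]
opening: 0.634
grasp_force: 30.0
time_s: 19.85
position: [0.4181, -0.1394, 0.1781]
tcp_rot: [[1.0, -0.007, -0.001], [-0.007, -1.0, -0.001], [-0.001, 0.001, -1.0]]
force: [-1.1, 0.7, -0.5]
opening: 0.636
grasp_force: 30.0
time_s: 20.45
position: [0.4202, -0.2995, 0.1778]
tcp_rot: [[1.0, -0.001, -0.001], [-0.001, -1.0, 0.001], [-0.001, -0.001, -1.0]]
force: [-0.7, 0.5, -1.4]
opening: 0.637
grasp_force: 30.0
```

```bash
python3 -m pendant '[[0,0,0.2,0,0,0,1],[0,0,0.4,0,0,0,1],[0,0,0.47,0,0,0,1],[0,0,0.505,0,0,0,1],[0,0,0.505,0,0,0,1]]'
python3 -m pendant '[[0,0,0,0,0,0,0],[0,0,0,0,0,0,-1],[0,0,0,0,0,0,-1],[0,0,0,0,0,0,-1],[0,0,0,0,0,0,-1],[0,0,-0.2,0,0,0,-1],[0,0,-0.4,0,0,0,-1],[0,0,-0.75,0,0,0,-1]]'
cat > w.py <<'E'
from h import *
for c in ("top","side"):
    im,d,W=snap(c)
    hsv=cv2.cvtColor(im,cv2.COLOR_RGB2HSV)
    z=((W[...,2]>.018)&(W[...,2]<.045)&(W[...,0]>.3)&(W[...,0]<.68)&(W[...,1]>.1)&(W[...,1]<.45)).astype(np.uint8)
    n,l,s,ce=cv2.connectedComponentsWithStats(z)
    for i in range(1,n):
        if s[i,4]<150: continue
        q=W[l==i]; (x,y),r=cv2.minEnclosingCircle(q[:,:2].astype(np.float32)); k=hsv[l==i]; k=k[(k[:,2]>90)]
        print(c,round(x,4),round(y,4),round(r,4),"z",np.median(q[:,2]).round(4),"hue/sat",np.median(k[:,0]),np.median(k[:,1]),s[i,4])
E
python3 w.py
python3 -c "
from h import *
im,d,W=snap('top','top2')
for x in (.42,.495,.57): print(circ(W,(x,-.3),.02,.04,.036))"
```

```text
time_s: 20.95
position: [0.42, -0.2973, 0.0767]
tcp_rot: [[1.0, 0.002, -0.002], [0.002, -1.0, 0.002], [-0.002, -0.002, -1.0]]
force: [0.3, -0.1, -0.4]
opening: 0.634
grasp_force: 30.0
time_s: 21.75
position: [0.4194, -0.2987, 0.2074]
tcp_rot: [[1.0, -0.0, -0.003], [-0.0, -1.0, 0.003], [-0.003, -0.003, -1.0]]
force: [-0.4, -0.6, -1.0]
opening: 0.996
grasp_force: 0.0
top 0.5729 0.347 0.0303 z 0.0264 hue/sat 65.0 144.0 473
top 0.5504 0.2279 0.0305 z 0.0263 hue/sat 110.0 13.0 473
top 0.4516 0.3289 0.0308 z 0.0282 hue/sat 31.0 173.0 501
top 0.4447 0.1996 0.0301 z 0.0283 hue/sat 31.0 166.0 492
top 0.3469 0.3383 0.0301 z 0.0283 hue/sat 65.0 141.0 513
side 0.5503 0.2291 0.0311 z 0.0288 hue/sat 51.0 10.0 705
side 0.4451 0.2015 0.0309 z 0.0306 hue/sat 28.0 255.0 732
side 0.5729 0.3487 0.0309 z 0.0288 hue/sat 67.0 213.0 895
side 0.4505 0.3303 0.0313 z 0.0306 hue/sat 28.0 255.0 970
side 0.3451 0.3397 0.0308 z 0.0305 hue/sat 67.0 212.0 1076
None
(0.4946, -0.2991, 0.0285, np.float64(0.0304), 446)
(0.5688, -0.2972, 0.028, np.float64(0.0303), 435)
```

```bash
python3 -c "
import cv2;im=cv2.imread('pics/top2.png')[220:360,160:270];cv2.imwrite('pics/crop_w.png',cv2.resize(im,None,fx=4,fy=4,interpolation=2))"
python3 -m pendant '[[0,-0.2,0,0,0,0,-1],[0,-0.4,0,0,0,0,-1],[0,-0.6,0,0,0,0,-1],[0,-0.8,0,0,0,0,-1],[0,-0.8,0,0,0,0,-1]]'
python3 -m pendant '[[0.06,-0.2,0,0,0,0,-1],[0.126,-0.4,0,0,0,0,-1],[0.126,-0.6,0,0,0,0,-1],[0.126,-0.8,0,0,0,0,-1],[0.126,-0.8,0,0,0,0,-1]]'
python3 -m pendant '[[0,-0.2,0,0,0,0,-1],[0,-0.4,0,0,0,0,-1],[0,-0.6,0,0,0,0,-1],[0,-0.8,0,0,0,0,-1],[0,-0.89,0,0,0,0,-1],[0,-0.89,0,0,0,0,-1],[0,-0.89,0,0,0,0,-1]]'
```

```text
time_s: 22.4
position: [0.417, -0.134, 0.2057]
tcp_rot: [[1.0, 0.005, -0.007], [0.005, -1.0, 0.005], [-0.007, -0.005, -1.0]]
force: [-0.5, 0.5, -0.6]
opening: 1.002
grasp_force: 0.0
time_s: 22.9
position: [0.4439, 0.024, 0.2061]
tcp_rot: [[1.0, 0.006, -0.004], [0.006, -1.0, 0.001], [-0.004, -0.001, -1.0]]
force: [-0.7, 1.1, 0.5]
opening: 0.997
grasp_force: 0.0
time_s: 23.6
position: [0.4454, 0.1978, 0.2065]
tcp_rot: [[1.0, 0.001, -0.001], [0.001, -1.0, -0.001], [-0.001, 0.001, -1.0]]
force: [-0.2, -0.9, 0.5]
opening: 1.0
grasp_force: 0.0
```

View pics/crop_w.png

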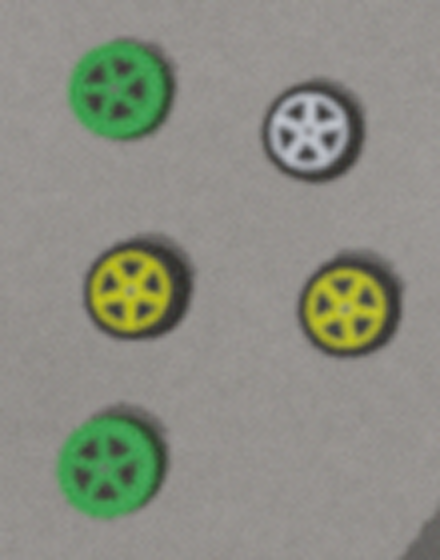

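The crop confirms it: yellow at (130,290) and (345,308) and white at (310,130) are the three wheels with black tyres. The all-green ones at (120,90) and (110,465) stay.

```bash
python3 -m pendant '[[0,-0.0125,0.25,0,0,0,-1],[0,-0.0125,0.45,0,0,0,-1],[0,-0.0125,0.6,0,0,0,-1],[0,-0.0125,0.665,0,0,0,-1],[0,-0.0125,0.665,0,0,0,-1],[0,-0.0125,0.665,0,0,0,-1]]'
python3 -m pendant '[[0,0,0,0,0,0,1],[0,0,0,0,0,0,1],[0,0,0,0,0,0,1],[0,0,0,0,0,0,1],[0,0,0,0,0,0,1],[0,0,0,0,0,0,1]]'
python3 -m pendant '[[0,0,-0.2,0,0,0,1],[0,0,-0.4,0,0,0,1],[0,0,-0.5,0,0,0,1],[0,0,-0.5,0,0,0,1]]'
python3 - <<'E'
from h import *
im,d,W=snap("side","s_grip")
p=st()['position']; print(p.round(4), circ(W,(.484,.025),.035,.06,.045))
m=(np.hypot(W[...,0]-p[0],W[...,1]-p[1])<.035)&(W[...,2]>.08)&(W[...,2]<.14)
q=W[m];print(len(q),np.percentile(q[:,2],[1,99]),q.mean(0))
E
```

```text
time_s: 24.2
position: [0.446, 0.2005, 0.0748]
tcp_rot: [[1.0, -0.001, 0.001], [-0.001, -1.0, 0.0], [0.001, -0.0, -1.0]]
force: [-0.8, 0.1, 0.1]
opening: 1.002
grasp_force: 0.0
time_s: 24.8
position: [0.4455, 0.2013, 0.0748]
tcp_rot: [[1.0, 0.001, 0.001], [0.001, -1.0, 0.0], [0.001, -0.0, -1.0]]
force: [-0.2, -0.1, 6.3]
opening: 0.683
grasp_force: 30.0
time_s: 25.2
position: [0.4467, 0.2017, 0.1767]
tcp_rot: [[1.0, 0.001, 0.006], [0.001, -1.0, 0.001], [0.006, -0.001, -1.0]]
force: [1.5, 0.2, -1.3]
opening: 0.684
grasp_force: 30.0
[0.4458 0.2014 0.1753] (0.4594, 0.033, 0.0119, np.float64(0.044), 24)
114 [0.10415859 0.13431003] [0.42127142 0.21323038 0.11896163]
```

```bash
python3 -m pendant '[[0.05,0.2,0,0,0,0,1],[0.1,0.4,0,0,0,0,1],[0.15,0.6,0,0,0,0,1],[0.193,0.8,0,0,0,0,1],[0.193,0.88,0,0,0,0,1],[0.193,0.88,0,0,0,0,1],[0.193,0.88,0,0,0,0,1],[0.193,0.88,0,0,0,0,1]]'
```

```text
time_s: 26.05
position: [0.483, 0.0262, 0.1735]
tcp_rot: [[1.0, 0.001, -0.002], [0.001, -1.0, 0.001], [-0.002, -0.001, -1.0]]
force: [-0.2, -0.3, -0.4]
opening: 0.684
grasp_force: 30.0
```

```bash
python3 -m pendant '[[0.0075,0.006,0.12,0,0,0,1],[0.0075,0.006,0.22,0,0,0,1],[0.0075,0.006,0.255,0,0,0,1],[0.0075,0.006,0.255,0,0,0,1]]'
```

```text
time_s: 26.45
position: [0.4845, 0.025, 0.1223]
tcp_rot: [[1.0, 0.002, -0.003], [0.002, -1.0, 0.001], [-0.003, -0.001, -1.0]]
force: [-0.6, 0.0, -1.2]
opening: 0.678
grasp_force: 30.0
```

```bash
python3 -m pendant '[[0,0,0.006,0,0,0,1],[0,0,0.006,0,0,0,1],[0,0,0.006,0,0,0,0],[0,0,0.006,0,0,0,-1],[0,0,0.006,0,0,0,-1],[0,0,0.006,0,0,0,-1],[0,0,-0.2,0,0,0,-1],[0,0,-0.5,0,0,0,-1]]'
python3 -m pendant '[[0,-0.2,-0.1,0,0,0,-1],[0,-0.4,-0.1,0,0,0,-1],[0,-0.6,-0.1,0,0,0,-1],[0,-0.8,-0.1,0,0,0,-1],[0,-0.8,-0.1,0,0,0,-1]]'
cat > s.py <<'E'
import sys
from h import *
from scipy.optimize import least_squares
im,d,W=snap("side")
print("top", circ(W,(.484,.025),float(sys.argv[1])-.006,float(sys.argv[1])+.008,.04))
for a in sys.argv[2:]:
    z=float(a)
    m=(abs(W[...,2]-z)<.011)&(np.hypot(W[...,0]-.484,W[...,1]-.025)<.045); q=W[m]
    for R in (.028,.030):
        f=least_squares(lambda v:np.hypot(q[:,0]-v[0],q[:,1]-v[1])-R,[.484,.025],loss='soft_l1',f_scale=.002); print(z,R,len(q),f.x.round(4),round(f.cost/len(q)*1e6,2))
E
python3 s.py .077 .031 .061; python3 w.py
```

```text
time_s: 27.25
position: [0.484, 0.0241, 0.2121]
tcp_rot: [[1.0, -0.0, -0.007], [-0.0, -1.0, 0.001], [-0.007, -0.001, -1.0]]
force: [1.0, -0.3, -0.1]
opening: 0.977
grasp_force: 0.0
time_s: 27.75
position: [0.4849, 0.1878, 0.2336]
tcp_rot: [[1.0, 0.006, 0.001], [0.006, -1.0, 0.002], [0.001, -0.002, -1.0]]
force: [-0.4, -0.7, -0.5]
opening: 1.0
grasp_force: 0.0
top (0.4841, 0.0238, 0.0313, np.float64(0.0772), 411)
0.031 0.028 201 [0.4841 0.0256] 0.72
0.031 0.03 201 [0.4847 0.0233] 0.88
0.061 0.028 191 [0.484  0.0257] 0.62
0.061 0.03 191 [0.485  0.0236] 0.61
top 0.5729 0.347 0.0299 z 0.0264 hue/sat 65.0 152.0 304
side 0.5506 0.229 0.0311 z 0.0288 hue/sat 16.0 41.0 703
side 0.5735 0.3489 0.0313 z 0.0286 hue/sat 67.0 213.0 900
side 0.4506 0.3305 0.0308 z 0.0305 hue/sat 28.0 255.0 972
side 0.3469 0.3394 0.0309 z 0.0305 hue/sat 67.0 213.0 1073
```

```bash
python3 -m pendant '[[-0.08,-0.2,0,0,0,0,-1],[-0.17,-0.4,0,0,0,0,-1],[-0.17,-0.6,0,0,0,0,-1],[-0.17,-0.71,0,0,0,0,-1],[-0.17,-0.71,0,0,0,0,-1],[-0.17,-0.71,0.2,0,0,0,-1],[-0.17,-0.71,0.4,0,0,0,-1],[-0.17,-0.71,0.4,0,0,0,-1]]'
```

```text
time_s: 28.7
position: [0.4486, 0.3224, 0.1487]
tcp_rot: [[1.0, -0.002, -0.011], [-0.002, -1.0, -0.006], [-0.011, 0.006, -1.0]]
force: [-0.5, -0.9, 0.2]
opening: 1.0
grasp_force: 0.0
```

```bash
python3 -m pendant '[[0,0,0,0,0,0,-1],[0,0,0,0,0,0,-1],[0,0,0,0,0,0,-1]]'
```

```text
time_s: 29.0
position: [0.4527, 0.326, 0.1553]
tcp_rot: [[1.0, -0.0, 0.004], [-0.0, -1.0, 0.002], [0.004, -0.002, -1.0]]
force: [-0.2, 0.5, 1.0]
opening: 1.0
grasp_force: 0.0
```

```bash
python3 -m pendant '[[-0.005,-0.017,0.15,0,0,0,-1],[-0.005,-0.017,0.3,0,0,0,-1],[-0.005,-0.017,0.38,0,0,0,-1],[-0.005,-0.017,0.4,0,0,0,-1],[-0.005,-0.017,0.4,0,0,0,-1],[-0.005,-0.017,0.4,0,0,0,-1],[-0.005,-0.017,0.4,0,0,0,-1]]'
python3 -m pendant '[[0,0,0,0,0,0,1],[0,0,0,0,0,0,1],[0,0,0,0,0,0,1],[0,0,0,0,0,0,1],[0,0,0,0,0,0,1],[0,0,0,0,0,0,1]]'
python3 -m pendant '[[0,0,-0.2,0,0,0,1],[0,0,-0.4,0,0,0,1],[0,0,-0.6,0,0,0,1],[0,0,-0.6,0,0,0,1],[0,0,-0.6,0,0,0,1]]'
```

```text
time_s: 29.7
position: [0.4512, 0.3298, 0.0747]
tcp_rot: [[1.0, 0.0, 0.003], [0.0, -1.0, 0.001], [0.003, -0.001, -1.0]]
force: [0.3, 0.8, -1.0]
opening: 0.998
grasp_force: 0.0
time_s: 30.3
position: [0.4503, 0.3294, 0.0733]
tcp_rot: [[1.0, 0.0, -0.0], [0.0, -1.0, -0.0], [-0.0, 0.0, -1.0]]
force: [-0.2, -0.1, 1.6]
opening: 0.684
grasp_force: 30.0
time_s: 30.8
position: [0.4504, 0.3295, 0.194]
tcp_rot: [[1.0, 0.0, 0.002], [0.0, -1.0, 0.001], [0.002, -0.001, -1.0]]
force: [0.5, -0.6, -1.6]
opening: 0.683
grasp_force: 30.0
```

```bash
python3 -m pendant '[[0.05,0.2,0,0,0,0,1],[0.1,0.4,0,0,0,0,1],[0.17,0.6,0,0,0,0,1],[0.17,0.76,0,0,0,0,1],[0.17,0.76,0,0,0,0,1]]'
python3 -m pendant '[[0,0.2,0,0,0,0,1],[0,0.4,0,0,0,0,1],[0,0.6,0,0,0,0,1],[0,0.757,0,0,0,0,1],[0,0.757,0,0,0,0,1],[0,0.757,0,0,0,0,1],[0,0.757,0,0,0,0,1],[0,0.757,0,0,0,0,1]]'
```

```text
time_s: 31.3
position: [0.4834, 0.1739, 0.1912]
tcp_rot: [[1.0, -0.004, -0.006], [-0.004, -1.0, -0.002], [-0.006, 0.002, -1.0]]
force: [-1.6, 0.2, -0.6]
opening: 0.684
grasp_force: 30.0
time_s: 32.1
position: [0.484, 0.0274, 0.1928]
tcp_rot: [[1.0, 0.002, -0.001], [0.002, -1.0, 0.0], [-0.001, -0.0, -1.0]]
force: [-1.0, -0.3, -0.5]
opening: 0.684
grasp_force: 30.0
```

```bash
python3 -m pendant '[[0.003,0.006,0.1,0,0,0,1],[0.003,0.006,0.18,0,0,0,1],[0.003,0.006,0.206,0,0,0,1],[0.003,0.006,0.206,0,0,0,1],[0.003,0.006,0.206,0,0,0,1]]'
```

```text
time_s: 32.6
position: [0.4853, 0.0252, 0.1524]
tcp_rot: [[1.0, 0.001, 0.001], [0.001, -1.0, -0.0], [0.001, 0.0, -1.0]]
force: [0.3, -0.0, -1.0]
opening: 0.682
grasp_force: 30.0
```

Nearly seated. I'll lower the last 1 mm, release, lift off and check.

```bash
python3 -m pendant '[[0,0,0.006,0,0,0,1],[0,0,0.006,0,0,0,1],[0,0,0.006,0,0,0,0],[0,0,0.006,0,0,0,-1],[0,0,0.006,0,0,0,-1],[0,0,0.006,0,0,0,-1],[0,0,-0.2,0,0,0,-1],[0,0,-0.4,0,0,0,-1]]'
python3 -m pendant '[[0,-0.2,0,0,0,0,-1],[0,-0.4,0,0,0,0,-1],[0,-0.6,0,0,0,0,-1],[0,-0.8,0,0,0,0,-1],[0,-0.8,0,0,0,0,-1],[0,-0.8,0,0,0,0,-1],[0,-0.8,0,0,0,0,-1]]'
python3 s.py .108 .031 .061 .092; python3 w.py
```

```text
time_s: 33.4
position: [0.4842, 0.0248, 0.2317]
tcp_rot: [[1.0, 0.0, -0.004], [0.0, -1.0, 0.001], [-0.004, -0.001, -1.0]]
force: [0.5, -0.3, -0.8]
opening: 0.977
grasp_force: 0.0
time_s: 34.1
position: [0.4848, 0.184, 0.2319]
tcp_rot: [[1.0, -0.0, -0.001], [-0.0, -1.0, -0.0], [-0.001, 0.0, -1.0]]
force: [-0.5, -0.4, -0.3]
opening: 1.0
grasp_force: 0.0
top (0.4848, 0.0257, 0.031, np.float64(0.1081), 341)
0.031 0.028 194 [0.4842 0.0257] 0.59
0.031 0.03 194 [0.4848 0.0235] 0.73
0.061 0.028 194 [0.4841 0.0257] 0.72
0.061 0.03 194 [0.4852 0.0237] 0.7
0.092 0.028 188 [0.4853 0.0263] 0.64
0.092 0.03 188 [0.4865 0.0244] 0.62
top 0.5747 0.3472 0.0301 z 0.0265 hue/sat 65.0 150.0 310
side 0.5494 0.2275 0.0322 z 0.0287 hue/sat 16.0 41.0 701
side 0.5727 0.3486 0.0308 z 0.0287 hue/sat 67.0 213.0 891
side 0.3467 0.3399 0.0303 z 0.0304 hue/sat 67.0 212.5 1075
```

```bash
python3 -m pendant '[[0.2,-0.12,0,0,0,0,-1],[0.328,-0.2215,0.1,0,0,0,-1],[0.328,-0.2215,0.3,0,0,0,-1],[0.328,-0.2215,0.4,0,0,0,-1],[0.328,-0.2215,0.4,0,0,0,-1],[0.328,-0.2215,0.4,0,0,0,-1],[0.328,-0.2215,0.4,0,0,0,-1]]'
```

```text
time_s: 34.95
position: [0.5516, 0.2288, 0.1535]
tcp_rot: [[1.0, -0.001, 0.003], [-0.001, -1.0, 0.001], [0.003, -0.001, -1.0]]
force: [0.0, -0.6, -0.4]
opening: 1.004
grasp_force: 0.0
```

```bash
python3 -m pendant '[[-0.004,0,0.2,0,0,0,-1],[-0.004,0,0.35,0,0,0,-1],[-0.004,0,0.4,0,0,0,-1],[-0.004,0,0.4,0,0,0,-1],[-0.004,0,0.4,0,0,0,-1]]'
python3 -m pendant '[[0,0,0,0,0,0,1],[0,0,0,0,0,0,1],[0,0,0,0,0,0,1],[0,0,0,0,0,0,1],[0,0,0,0,0,0,1],[0,0,0,0,0,0,1]]'
python3 -m pendant '[[0,0,-0.2,0,0,0,1],[0,0,-0.4,0,0,0,1],[0,0,-0.6,0,0,0,1],[0,0,-0.75,0,0,0,1],[0,0,-0.75,0,0,0,1],[0,0,-0.75,0,0,0,1]]'
```

```text
time_s: 35.45
position: [0.5509, 0.2293, 0.0736]
tcp_rot: [[1.0, 0.0, 0.003], [0.0, -1.0, 0.001], [0.003, -0.001, -1.0]]
force: [-0.7, 0.3, 1.0]
opening: 1.006
grasp_force: 0.0
time_s: 36.05
position: [0.5499, 0.2291, 0.0725]
tcp_rot: [[1.0, 0.0, 0.0], [0.0, -1.0, -0.0], [0.0, 0.0, -1.0]]
force: [-1.1, -0.7, 5.1]
opening: 0.684
grasp_force: 30.0
time_s: 36.65
position: [0.5495, 0.2291, 0.2221]
tcp_rot: [[1.0, 0.0, 0.0], [0.0, -1.0, 0.0], [0.0, -0.0, -1.0]]
force: [-0.0, -0.5, -1.3]
opening: 0.68
grasp_force: 30.0
```

```bash
python3 -m pendant '[[-0.1,0.2,0,0,0,0,1],[-0.2,0.4,0,0,0,0,1],[-0.3275,0.6,0,0,0,0,1],[-0.3275,0.8,0,0,0,0,1],[-0.3275,0.8,0,0,0,0,1]]'
python3 -m pendant '[[0,0.215,0,0,0,0,1],[0,0.215,0,0,0,0,1],[0,0.215,0,0,0,0,1],[0,0.215,0,0,0,0,1],[0,0.215,0,0,0,0,1],[0,0.215,0,0,0,0,1]]'
```

```text
time_s: 37.15
position: [0.4827, 0.0656, 0.2201]
tcp_rot: [[1.0, -0.005, -0.005], [-0.005, -1.0, -0.001], [-0.005, 0.001, -1.0]]
force: [0.8, -0.6, -0.7]
opening: 0.682
grasp_force: 30.0
time_s: 37.75
position: [0.4841, 0.0272, 0.2218]
tcp_rot: [[1.0, 0.002, -0.001], [0.002, -1.0, 0.0], [-0.001, -0.0, -1.0]]
force: [-0.1, 0.4, -0.7]
opening: 0.687
grasp_force: 30.0
```

```bash
python3 -m pendant '[[0.001,0.009,0.1,0,0,0,1],[0.001,0.009,0.18,0,0,0,1],[0.001,0.009,0.203,0,0,0,1],[0.001,0.009,0.203,0,0,0,1],[0.001,0.009,0.203,0,0,0,1]]'
```

```text
time_s: 38.25
position: [0.4848, 0.0246, 0.1818]
tcp_rot: [[1.0, 0.001, 0.001], [0.001, -1.0, -0.0], [0.001, 0.0, -1.0]]
force: [-0.3, -0.3, -0.1]
opening: 0.682
grasp_force: 30.0
```

```bash
python3 -m pendant '[[0,0,0.006,0,0,0,1],[0,0,0.006,0,0,0,1],[0,0,0.006,0,0,0,0],[0,0,0.006,0,0,0,-1],[0,0,0.006,0,0,0,-1],[0,0,0.006,0,0,0,-1],[0,0,-0.2,0,0,0,-1],[0,0,-0.4,0,0,0,-1]]'
python3 -m pendant '[[0,0,-0.2,0,0,0,-1],[0.2,0.1,-0.25,0,0,0,-1],[0.4,0.2,-0.25,0,0,0,-1],[0.6,0.3,-0.25,0,0,0,-1],[0.825,0.4825,-0.25,0,0,0,-1],[0.825,0.4825,-0.25,0,0,0,-1],[0.825,0.4825,-0.25,0,0,0,-1],[0.825,0.4825,-0.25,0,0,0,-1]]'
python3 s.py .137 .031 .061 .092 .122
python3 - <<'E'
from h import *
im,d,W=snap("side","s3")
cv2.imwrite("pics/s3c.png",cv2.resize(im[150:350,230:500,::-1],None,fx=2.9,fy=2.9))
E
```

```text
time_s: 39.05
position: [0.4838, 0.0243, 0.2613]
tcp_rot: [[1.0, 0.0, -0.004], [0.0, -1.0, 0.001], [-0.004, -0.001, -1.0]]
force: [1.0, 0.9, 0.1]
opening: 0.98
grasp_force: 0.0
time_s: 39.85
position: [0.6482, -0.0714, 0.3108]
tcp_rot: [[1.0, 0.0, -0.003], [0.0, -1.0, 0.001], [-0.003, -0.001, -1.0]]
force: [-0.7, -0.7, 0.4]
opening: 1.005
grasp_force: 0.0
top (0.4828, 0.0246, 0.0318, np.float64(0.137), 470)
0.031 0.028 208 [0.4842 0.0256] 1.0
0.031 0.03 208 [0.4847 0.0232] 1.1
0.061 0.028 217 [0.4843 0.0257] 0.7
0.061 0.03 217 [0.485  0.0235] 0.62
0.092 0.028 232 [0.486  0.0264] 0.66
0.092 0.03 232 [0.4865 0.0241] 0.59
0.122 0.028 248 [0.4846 0.0262] 0.58
0.122 0.03 248 [0.4852 0.0238] 0.52
```

View pics/s3c.png

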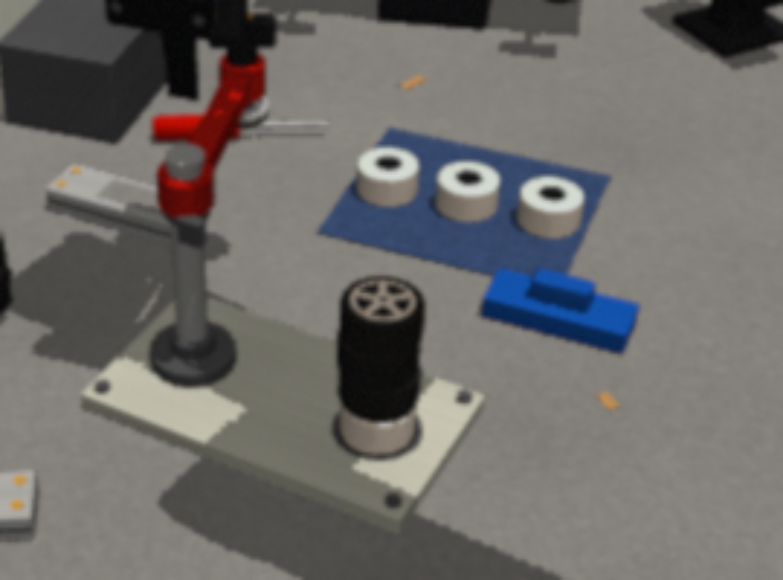

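Stack is four tiers and straight (wheels on one ring), and three rings lie flat on the mat. Next I'll check pad height, then take the arm again.

```bash
python3 - <<'E'
from h import *
for c in ("side","top"):
    im,d,W=snap(c)
    m=(np.hypot(W[...,0]-.655,W[...,1]+.162)<.03)&(W[...,2]>.1)
    q=W[m]; print(c,len(q),np.percentile(q[:,2],[0,2,5,10,25,50,98]).round(4) if len(q) else '')
    m&=W[...,2]<.166
    v,u=np.where(m); 
    if len(u): print(u.min(),u.max(),v.min(),v.max())
    lo=W[m&(W[...,2]<.158)]; print(lo.min(0),lo.max(0)) if len(lo) else 0
E
python3 -m pendant '[[0,0,0,0,0,-0.3,-1],[0,0,0,0,0,-0.3,-1],[0,0,0,0,0,-0.3,-1],[0,0,0,0,0,-0.3,-1],[0,0,0,0,0,-0.3,-1],[0,0,0,0,0,-0.3,-1],[0,0,0,0,0,-0.3,-1],[0,0,0,0,0,-0.3,-1]]'
python3 -m pendant '[[0,0,0,0,0,-0.229,-1],[0,0,0,0,0,-0.229,-1],[0,0,0,0,0,-0.229,-1],[0,0,0,0,0,-0.229,-1],[0,0,0,0,0,-0.229,-1],[0,0,0,0,0,-0.229,-1],[0,0,0,0,0,-0.229,-1],[0,0,0,0,0,-0.229,-1]]'
```

```text
side 541 [0.1427 0.1472 0.1521 0.1547 0.1888 0.2042 0.3559]
312 322 184 193
[ 0.63589603 -0.17309008  0.14265677] [ 0.6549922  -0.14001835  0.15685736]
top 79 [0.1783 0.1831 0.3485 0.3495 0.3506 0.3516 0.3543]
time_s: 40.85
position: [0.649, -0.0714, 0.3118]
tcp_rot: [[0.587, 0.81, -0.0], [0.81, -0.587, 0.0], [0.0, -0.0, -1.0]]
force: [-0.3, -0.7, 0.5]
opening: 0.999
grasp_force: 0.0
time_s: 41.65
position: [0.6495, -0.072, 0.3116]
tcp_rot: [[-0.089, 0.996, 0.0], [0.996, 0.089, -0.0], [-0.0, 0.0, -1.0]]
force: [1.2, 0.4, -0.2]
opening: 1.001
grasp_force: 0.0
```

```bash
python3 -m pendant '[[0,0,0.2,0,0,0,-1],[0,0,0.4,0,0,0,-1],[0,0,0.407,0,0,0,-1],[0,0,0.407,0,0,0,1],[0,0,0.407,0,0,0,1],[0,0,0.407,0,0,0,1],[0,0,0.407,0,0,0,1],[0,0,0.407,0,0,0,1]]'
python3 -m pendant '[[0,0,0,0,0,0,1],[0,0,0,0,0,0,1],[0,0,0,0,0,0,1],[0,0,0,0,0,0,1],[0,0,0,0,0,0,1],[0,0,0,0,0,0,1]]'
python3 -m pendant '[[0.0026,-0.0427,0,0,0,0.0389,1],[0.0104,-0.0847,0,0,0,0.0778,1],[0.0232,-0.1254,0,0,0,0.1167,1],[0.041,-0.1643,0,0,0,0.1556,1],[0.0633,-0.2008,0,0,0,0.1944,1],[0.0899,-0.2342,0,0,0,0.2333,1],[0.1204,-0.2642,0,0,0,0.2722,1],[0.1204,-0.2642,0,0,0,0.2722,1]]'
```

```text
time_s: 42.45
position: [0.65, -0.0723, 0.2313]
tcp_rot: [[-0.091, 0.996, 0.002], [0.996, 0.091, -0.001], [-0.001, 0.002, -1.0]]
force: [0.8, 0.1, 0.6]
opening: 0.629
grasp_force: 0.0
time_s: 43.05
position: [0.6482, -0.0723, 0.2299]
tcp_rot: [[-0.092, 0.996, -0.004], [0.996, 0.092, -0.0], [0.0, -0.004, -1.0]]
force: [-5.4, -0.7, 3.3]
opening: 0.248
grasp_force: 30.0
time_s: 43.85
position: [0.5931, -0.0533, 0.2299]
tcp_rot: [[0.693, 0.721, -0.003], [0.721, -0.693, -0.001], [-0.003, -0.002, -1.0]]
force: [-5.3, -3.0, 2.7]
opening: 0.248
grasp_force: 29.9
```

```bash
python3 -m pendant '[[0.0026,-0.0427,0,0,0,0.0389,1],[0.0104,-0.0847,0,0,0,0.0778,1],[0.0232,-0.1254,0,0,0,0.1167,1],[0.041,-0.1643,0,0,0,0.1556,1],[0.0633,-0.2008,0,0,0,0.1944,1],[0.0899,-0.2342,0,0,0,0.2333,1],[0.1204,-0.2642,0,0,0,0.2722,1],[0.1204,-0.2642,0,0,0,0.2722,1]]'
```

```text
time_s: 44.65
position: [0.5717, 0.0008, 0.2299]
tcp_rot: [[0.999, -0.051, -0.004], [-0.051, -0.999, -0.001], [-0.004, 0.001, -1.0]]
force: [-4.9, -4.0, 4.2]
opening: 0.249
grasp_force: 30.0
```

```bash
python3 -m pendant '[[0.0008,-0.024,0,0,0,0.022,1],[0.0026,-0.0427,0,0,0,0.0389,1],[0.0026,-0.0427,0,0,0,0.0389,1]]'
python3 -m pendant '[[0,-0.006,0,0,0,0.0056,1],[0,-0.012,0,0,0,0.011,1],[0,-0.012,0,0,0,0.011,1],[0,-0.012,0,0,0,0.011,1]]'
```

```text
time_s: 44.95
position: [0.5726, 0.0087, 0.2299]
tcp_rot: [[0.985, -0.17, -0.004], [-0.17, -0.985, -0.002], [-0.004, 0.002, -1.0]]
force: [-5.7, -4.5, 2.9]
opening: 0.247
grasp_force: 29.9
time_s: 45.35
position: [0.5727, 0.0097, 0.2298]
tcp_rot: [[0.98, -0.2, -0.005], [-0.2, -0.98, -0.005], [-0.004, 0.006, -1.0]]
force: [-6.9, -7.7, 3.9]
opening: 0.247
grasp_force: 30.3
```

```bash
python3 -m pendant '[[0,-0.01,0,0,0,0,1],[0,-0.02,0,0,0,0,1],[0,-0.02,0,0,0,0,1],[0,-0.02,0,0,0,0,1]]'
```

```text
time_s: 45.75
position: [0.5729, 0.0102, 0.2297]
tcp_rot: [[0.98, -0.199, -0.007], [-0.199, -0.98, -0.012], [-0.005, 0.013, -1.0]]
force: [-9.9, -19.0, 3.4]
opening: 0.251
grasp_force: 30.1
```

```bash
python3 -m pendant '[[0,0.01,0,0,0,0,1],[0,0.02,0,0,0,0,1],[0,0.02,0,0,0,0,-1],[0,0.02,0,0,0,0,-1],[0,0.02,0,0,0,0,-1],[0,0.02,0,0,0,0,-1],[0,0.02,-0.2,0,0,0,-1],[0,0.02,-0.42,0,0,0,-1]]'
python3 -m pendant '[[0,0.2,-0.05,0,0,0,-1],[0,0.4,-0.05,0,0,0,-1],[0,0.6,-0.05,0,0,0,-1],[0,0.8,-0.05,0,0,0,-1],[0,1,-0.05,0,0,0,-1],[0,1,-0.05,0,0,0,-1],[0,1,-0.05,0,0,0,-1]]'
cat > k.py <<'E'
from h import *
im,d,W=snap("top","k_top"); 
r,g,b=[im[...,i].astype(int) for i in range(3)]
def pr(m,n):
    q=W[m]; print(n,len(q)); 
    if len(q)>5: print(cv2.minAreaRect(q[:,:2].astype(np.float32)), np.median(q[:,2]), q.mean(0).round(4))
near=(np.hypot(W[...,0]-.484,W[...,1]-.024)<.05)&(W[...,2]>.21)&(W[...,2]<.26)
pr(near,"all"); pr(near&(r<70),"dark"); pr(near&(r>120)&(b<90)&(g>100),"yellow")
red=(r>120)&(g<60)&(b<60)&(W[...,2]>.18)&(W[...,2]<.21)&(np.hypot(W[...,0]-.56,W[...,1])<.2)
pr(red,"red")
im2,_,W2=snap("side","k_side")
cv2.imwrite("pics/kc.png",np.hstack([cv2.resize(im[255:315,290:350,::-1],(400,400),interpolation=2),cv2.resize(im2[195:275,325:405,::-1],(400,400),interpolation=2)]))
E
python3 k.py
```

```text
time_s: 46.55
position: [0.5739, 0.0123, 0.3132]
tcp_rot: [[0.979, -0.203, -0.004], [-0.203, -0.979, 0.001], [-0.004, -0.0, -1.0]]
force: [0.7, -0.3, 0.2]
opening: 0.712
grasp_force: 0.0
time_s: 47.25
position: [0.534, -0.1845, 0.324]
tcp_rot: [[0.979, -0.205, 0.001], [-0.205, -0.979, 0.001], [0.0, -0.001, -1.0]]
force: [0.9, -0.4, 0.4]
opening: 0.999
grasp_force: 0.0
all 225
((0.4844041168689728, 0.02534175105392933), (0.01952737383544445, 0.05367567017674446), 9.790002822875977) 0.2309285024741159 [0.4838 0.0253 0.2305]
dark 78
((0.48466217517852783, 0.024061169475317), (0.015738585963845253, 0.051343224942684174), 4.50814151763916) 0.23061692719910354 [0.483  0.0299 0.2306]
yellow 50
((0.4835892915725708, 0.026227666065096855), (0.014526602812111378, 0.014213938266038895), 17.616504669189453) 0.2321549668244544 [0.4837 0.0263 0.2318]
red 353
((0.5527422428131104, 0.013904981315135956), (0.032955676317214966, 0.17163503170013428), 78.81031799316406) 0.18808501300349723 [0.5515 0.0136 0.1884]
```

View pics/kc.png

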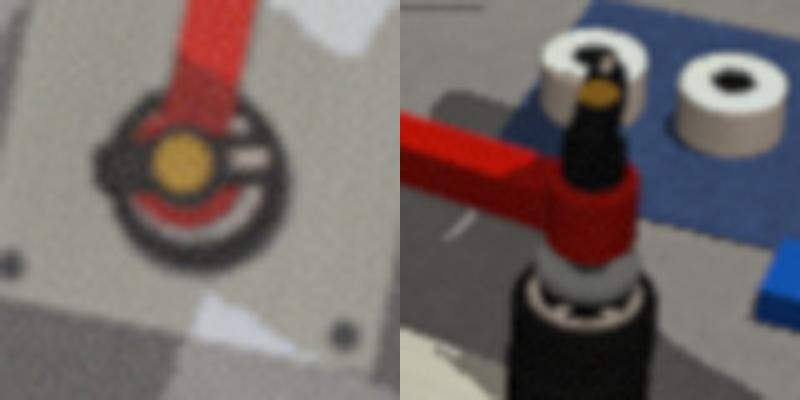

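```bash
python3 - <<'E'
import cv2,numpy as np
for n in ("top0","k_top"):
    im=cv2.imread(f"pics/{n}.png").astype(int); b,g,r=[im[180:320,280:380,i] for i in range(3)]
    y=(r>100)&(b<0.55*r)&(g>0.6*r); v,u=np.where(y); print(n,"yellow",len(u),u.mean()+280,v.mean()+180)
    m=(r>1.8*g)&(r>70)
    for row in (220,230,240,250,260,264):
        uu=np.where(m[row-180])[0]; print(row,uu.mean()+280,len(uu),end=" | ")
    print()
for a in ("side0","k_side"):
    im=cv2.imread(f"pics/{a}.png").astype(int); b,g,r=[im[195:230,345:385,i] for i in range(3)]
    y=(r>90)&(b<0.5*r)&(g>0.55*r); v,u=np.where(y); print(a,len(u),u.mean()+345,v.mean()+195)
E
```

```text
top0 yellow 57 319.43859649122805 279.4561403508772
220 330.5 10 | 230 329.5 10 | 240 327.0 9 | 250 325.0 9 | 260 323.5 10 | 264 322.5 10 | 
k_top yellow 65 317.0 279.18461538461537
220 330.0 11 | 230 328.5 10 | 240 326.0 9 | 250 323.5 10 | 260 321.5 10 | 264 321.0 9 | 
side0 42 365.35714285714283 211.5952380952381
k_side 30 364.1333333333333 213.0
```

Left half: the knob bar runs from (100,170) to (265,155), about 97° in the world frame. Right half: the pad hovers a few mm above the top wheel. The arm now sits on its stop with the screw over the bed.

```bash
python3 -m pendant '[[-0.46,-0.977,0,0,0,-0.35,-1],[-0.46,-0.977,0,0,0,-0.35,-1],[-0.46,-0.977,0,0,0,-0.35,-1],[-0.46,-0.977,0,0,0,-0.35,-1],[-0.46,-0.977,0,0,0,-0.35,-1],[-0.46,-0.977,0,0,0,-0.35,-1],[-0.46,-0.977,0,0,0,-0.35,-1],[-0.46,-0.977,0,0,0,-0.35,-1]]'
python3 -m pendant '[[0,0,0,0,0,-0.254,-1],[0,0,0,0,0,-0.254,-1],[0,0,0,0,0,-0.254,-1],[0,0,0,0,0,-0.254,-1],[0,0,0,0,0,-0.254,-1],[0,0,0,0,0,-0.254,-1],[0,0,0,0,0,-0.254,-1],[0,0,0,0,0,-0.254,-1]]'
python3 -c "
from h import *
s=st();print(s['joint_positions'].round(1),s['moment'].round(3))"
```

```text
time_s: 48.15
position: [0.4831, 0.0282, 0.3242]
tcp_rot: [[0.62, 0.785, 0.0], [0.785, -0.62, 0.0], [0.0, 0.0, -1.0]]
force: [0.2, -0.5, 0.5]
opening: 0.997
grasp_force: 0.0
time_s: 48.95
position: [0.4834, 0.0271, 0.3241]
tcp_rot: [[-0.122, 0.992, 0.0], [0.992, 0.122, 0.0], [0.0, 0.0, -1.0]]
force: [-0.2, -1.0, -0.3]
opening: 1.0
grasp_force: 0.0
[-10.   17.   99.5   0.   63.5 -17.1] [-0.018 -0.119  0.04 ]
```

```bash
cat > m.py <<'E'
from h import *
s=st();R=s['tcp_rot'];print("yaw",np.degrees(np.arctan2(R[1,0],R[0,0])).round(1),"M",s['moment'].round(3),"tau6",round(s['tau'][5],3),"j6",s['joint_positions'][5].round(1),"p",s['position'].round(4),"F",s['force'].round(1),"g",round(s['opening'],3),round(s['grasp_force'],1),s['time_s'])
E
python3 -m pendant '[[-0.007,0.003,0.1,0,0,0,-1],[-0.007,0.003,0.2,0,0,0,-1],[-0.007,0.003,0.248,0,0,0,-1],[-0.007,0.003,0.248,0,0,0,-1],[-0.007,0.003,0.248,0,0,0,-1]]'; python3 m.py
python3 -m pendant '[[0,0,0,0,0,0,1],[0,0,0,0,0,0,1],[0,0,0,0,0,0,1],[0,0,0,0,0,0,1],[0,0,0,0,0,0,1],[0,0,0,0,0,0,1],[0,0,0,0,0,0,1],[0,0,0,0,0,0,1]]';python3 m.py
python3 -m pendant '[[0,0,0,0,0,0,1],[0,0,0,0,0,0,1],[0,0,0,0,0,0,1]]';python3 m.py
```

```text
time_s: 49.45
position: [0.4847, 0.0248, 0.2748]
tcp_rot: [[-0.122, 0.993, 0.001], [0.993, 0.122, -0.0], [-0.0, 0.001, -1.0]]
force: [-0.6, 0.7, -1.2]
opening: 0.998
grasp_force: 0.0
yaw 97.0 M [-0.081 -0.09   0.07 ] tau6 0.002 j6 -17.3 p [0.4847 0.0248 0.2748] F [-0.6  0.7 -1.2] g 0.998 0.0 49.45
time_s: 50.25
position: [0.4843, 0.0247, 0.2744]
tcp_rot: [[-0.122, 0.993, -0.0], [0.993, 0.122, 0.0], [0.0, -0.0, -1.0]]
force: [0.1, 0.2, 0.0]
opening: 0.355
grasp_force: 0.0
yaw 97.0 M [ 0.003 -0.125 -0.022] tau6 0.0 j6 -17.3 p [0.4843 0.0247 0.2744] F [0.1 0.2 0. ] g 0.355 0.0 50.25
time_s: 50.55
position: [0.4838, 0.0246, 0.2744]
tcp_rot: [[-0.122, 0.993, -0.002], [0.993, 0.122, -0.0], [-0.0, -0.002, -1.0]]
force: [-2.2, -0.5, 0.2]
opening: 0.182
grasp_force: 30.0
yaw 97.0 M [-0.176  0.174  0.041] tau6 0.026 j6 -17.3 p [0.4838 0.0246 0.2744] F [-2.2 -0.5  0.2] g 0.182 30.0 50.55
```

```bash
python3 -m pendant '[[0,0,0,0,0,0.0333,1],[0,0,0,0,0,0.0667,1],[0,0,0,0,0,0.1,1],[0,0,0,0,0,0.1333,1],[0,0,0,0,0,0.1667,1],[0,0,0,0,0,0.1667,1]]' >/dev/null;python3 m.py
python3 -m pendant '[[0,0,0,0,0,0.0333,1],[0,0,0,0,0,0.0667,1],[0,0,0,0,0,0.1,1],[0,0,0,0,0,0.1333,1],[0,0,0,0,0,0.1667,1],[0,0,0,0,0,0.1667,1]]' >/dev/null;python3 m.py
```

```text
yaw 67.0 M [-0.156  0.413 -0.049] tau6 0.327 j6 12.7 p [0.4835 0.0247 0.2744] F [-3.1 -1.2  2.2] g 0.181 30.0 51.15
yaw 37.1 M [-0.102  0.689  0.023] tau6 0.322 j6 42.6 p [0.4833 0.0248 0.2744] F [-4.  -0.8  2.3] g 0.185 30.0 51.75
```

```bash
for i in 1 2 3; do python3 -m pendant '[[0,0,0,0,0,0.0333,1],[0,0,0,0,0,0.0667,1],[0,0,0,0,0,0.1,1],[0,0,0,0,0,0.1333,1],[0,0,0,0,0,0.1667,1],[0,0,0,0,0,0.1667,1]]' >/dev/null;python3 m.py; done
python3 - <<'E'
from h import *
im,d,W=snap("side","k2")
cv2.imwrite("pics/k2c.png",cv2.resize(im[215:285,330:400,::-1],(500,500),interpolation=2))
E
```

```text
yaw 7.2 M [ 0.024  0.888 -0.08 ] tau6 0.318 j6 72.5 p [0.4832 0.025  0.2743] F [-4.7 -0.1  4.7] g 0.185 30.0 52.35
yaw -22.9 M [ 0.258  0.793 -0.096] tau6 0.258 j6 102.5 p [0.4833 0.0253 0.2743] F [-6.6  1.9  4.7] g 0.18 30.0 52.95
yaw -52.9 M [ 0.358  0.669 -0.041] tau6 0.257 j6 132.5 p [0.4834 0.0254 0.2743] F [-4.8  1.4  4.1] g 0.184 30.0 53.55
```

View pics/k2c.png

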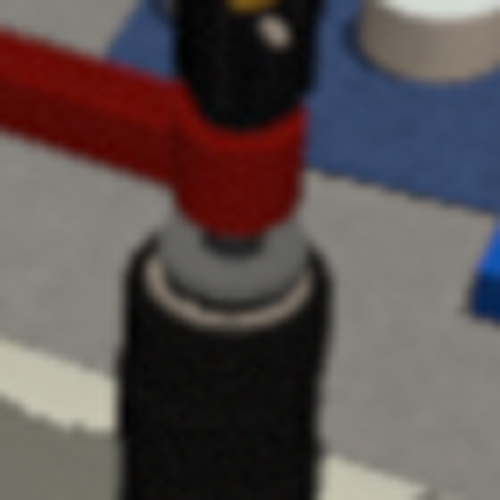

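```bash
python3 -m pendant '[[0,0,0,0,0,0,-1],[0,0,0,0,0,0,-1],[0,0,0,0,0,0,-1],[0,0,0,0,0,0,-1],[0,0,0,0,0,0,-1],[0,0,0,0,0,0,-1],[0,0,0,0,0,0,-1],[0,0,0,0,0,0,-1]]'|tail -2
python3 m.py
for i in 1 2 3; do python3 -m pendant '[[0,0,0,0,0,-0.3333,-1],[0,0,0,0,0,-0.3333,-1],[0,0,0,0,0,-0.3333,-1],[0,0,0,0,0,-0.3333,-1],[0,0,0,0,0,-0.3333,-1],[0,0,0,0,0,-0.3333,-1],[0,0,0,0,0,-0.3333,-1],[0,0,0,0,0,-0.3333,-1]]'>/dev/null; python3 m.py; done
python3 -m pendant '[[0,0,0,0,0,0,1],[0,0,0,0,0,0,1],[0,0,0,0,0,0,1],[0,0,0,0,0,0,1],[0,0,0,0,0,0,1],[0,0,0,0,0,0,1],[0,0,0,0,0,0,1],[0,0,0,0,0,0,1]]' >/dev/null
python3 -m pendant '[[0,0,0,0,0,0,1],[0,0,0,0,0,0,1],[0,0,0,0,0,0,1],[0,0,0,0,0,0,1]]'|tail -2;python3 m.py
```

```text
opening: 0.825
grasp_force: 0.0
yaw -53.0 M [0.141 0.039 0.013] tau6 -0.001 j6 132.7 p [0.4844 0.0247 0.2744] F [-0.4 -0.6  0. ] g 0.825 0.0 54.4
yaw 6.9 M [-0.011 -0.011 -0.031] tau6 -0.552 j6 72.7 p [0.4843 0.0247 0.2745] F [ 0.4 -0.2 -0.4] g 1.002 0.0 55.2
yaw 66.8 M [ 0.039 -0.033 -0.058] tau6 -0.544 j6 12.9 p [0.4843 0.0247 0.2744] F [-0.1 -0.4  0.1] g 1.0 0.0 56.0
yaw 126.7 M [ 0.013 -0.158 -0.003] tau6 -0.539 j6 -47.0 p [0.4844 0.0247 0.2745] F [ 0.5 -1.2  0.1] g 1.002 0.0 56.8
opening: 0.178
grasp_force: 30.0
yaw 126.9 M [-0.253  0.015 -0.045] tau6 -0.02 j6 -47.2 p [0.4841 0.0245 0.2744] F [-1.  -1.7  0.4] g 0.178 30.0 58.0
```

```bash
for i in 1 2 3; do python3 -m pendant '[[0,0,0,0,0,0.0278,1],[0,0,0,0,0,0.0556,1],[0,0,0,0,0,0.0833,1],[0,0,0,0,0,0.1111,1]]' >/dev/null;python3 m.py; done
python3 -m pendant '[[0,0,0,0,0,0,1],[0,0,0,0,0,0,1],[0,0,0,0,0,0,1],[0,0,0,0,0,0,1]]' >/dev/null;python3 m.py
```

```text
yaw 106.8 M [-0.255  0.127  0.062] tau6 -0.523 j6 -27.1 p [0.4839 0.0244 0.2744] F [-1.6 -1.7  1.1] g 0.183 30.0 58.4
yaw 86.8 M [-0.391  0.248  0.07 ] tau6 -0.523 j6 -7.1 p [0.4837 0.0244 0.2744] F [-2.1 -2.2  1.7] g 0.182 30.0 58.8
yaw 66.8 M [-0.324  0.355  0.065] tau6 -0.523 j6 12.9 p [0.4834 0.0245 0.2744] F [-2.7 -2.4  2.2] g 0.182 30.0 59.2
yaw 67.0 M [-0.545  0.695  0.008] tau6 -0.035 j6 12.7 p [0.4834 0.0245 0.2744] F [-4.4 -3.1  3.6] g 0.183 30.0 59.6
```

```bash
for i in 1 2 3 4; do python3 -m pendant '[[0,0,0,0,0,0.0139,1],[0,0,0,0,0,0.0278,1],[0,0,0,0,0,0.0417,1],[0,0,0,0,0,0.0556,1]]' >/dev/null;python3 m.py;python3 -m pendant '[[0,0,0,0,0,0.0,1],[0,0,0,0,0,0,1],[0,0,0,0,0,0,1]]' >/dev/null;python3 m.py; done
```

```text
yaw 56.9 M [-0.481  0.705  0.054] tau6 -0.236 j6 22.8 p [0.4833 0.0245 0.2744] F [-4.4 -3.3  4. ] g 0.184 30.0 60.0
yaw 57.0 M [-0.51   0.731 -0.085] tau6 -0.05 j6 22.7 p [0.4833 0.0245 0.2744] F [-5.2 -2.6  4. ] g 0.181 30.0 60.3
yaw 46.9 M [-0.451  0.737  0.042] tau6 -0.236 j6 32.8 p [0.4833 0.0246 0.2744] F [-5.2 -2.9  4.1] g 0.181 30.0 60.7
yaw 47.0 M [-0.411  0.683 -0.068] tau6 -0.05 j6 32.7 p [0.4833 0.0246 0.2744] F [-5.7 -3.3  4.6] g 0.183 30.0 61.0
yaw 36.9 M [-0.301  0.806  0.066] tau6 -0.237 j6 42.8 p [0.4832 0.0247 0.2744] F [-3.9 -2.3  5.1] g 0.18 30.0 61.4
yaw 37.0 M [-0.396  0.806 -0.019] tau6 -0.051 j6 42.7 p [0.4832 0.0247 0.2744] F [-4.7 -3.1  3.9] g 0.18 30.0 61.7
yaw 26.9 M [-0.294  0.803  0.068] tau6 -0.215 j6 52.8 p [0.4831 0.0248 0.2744] F [-4.7 -1.8  4.6] g 0.183 30.0 62.1
yaw 27.0 M [-0.32   0.764 -0.084] tau6 -0.055 j6 52.7 p [0.4831 0.0248 0.2744] F [-5.9 -1.4  4.1] g 0.183 30.0 62.4
```

```bash
for i in 1 2; do python3 -m pendant '[[0,0,0,0,0,0.0069,1],[0,0,0,0,0,0.0139,1],[0,0,0,0,0,0.0208,1],[0,0,0,0,0,0.0278,1]]' >/dev/null;python3 m.py;python3 -m pendant '[[0,0,0,0,0,0.0,1],[0,0,0,0,0,0,1],[0,0,0,0,0,0,1]]' >/dev/null;python3 m.py; done; python3 -m pendant '[[0,0,0,0,0,0.0139,1],[0,0,0,0,0,0.0278,1],[0,0,0,0,0,0.0417,1],[0,0,0,0,0,0.0556,1]]' >/dev/null;python3 m.py
```

```text
yaw 22.0 M [-0.29   0.777  0.099] tau6 -0.045 j6 57.7 p [0.4831 0.0248 0.2744] F [-6.  -1.2  4.5] g 0.183 30.0 62.8
yaw 22.0 M [-0.277  0.812  0.008] tau6 0.015 j6 57.7 p [0.4831 0.0249 0.2744] F [-5.4 -2.6  5.3] g 0.185 30.0 63.1
yaw 17.0 M [-0.212  0.839  0.098] tau6 -0.041 j6 62.7 p [0.4831 0.0249 0.2745] F [-5.3 -2.   5.5] g 0.182 30.0 63.5
yaw 17.0 M [-0.25   0.784 -0.019] tau6 0.019 j6 62.7 p [0.4831 0.0249 0.2744] F [-5.6 -2.5  5. ] g 0.183 30.0 63.8
yaw 6.9 M [-0.205  0.85   0.046] tau6 -0.174 j6 72.8 p [0.483  0.025  0.2745] F [-5.2 -1.8  4.8] g 0.18 30.0 64.2
```

```bash
for i in 1 2 3 4; do python3 -m pendant '[[0,0,0,0,0,0.0139,1],[0,0,0,0,0,0.0278,1],[0,0,0,0,0,0.0417,1],[0,0,0,0,0,0.0556,1]]' >/dev/null;python3 m.py;python3 -m pendant '[[0,0,0,0,0,0.0,1],[0,0,0,0,0,0,1],[0,0,0,0,0,0,1]]' >/dev/null;python3 m.py; done
```

```text
yaw -3.1 M [-0.16   0.812  0.126] tau6 -0.166 j6 82.8 p [0.483  0.0251 0.2745] F [-6.  -0.8  5.4] g 0.182 30.0 64.6
yaw -3.0 M [-0.11   0.811 -0.006] tau6 -0.008 j6 82.7 p [0.483  0.0251 0.2745] F [-5.5 -0.4  5.5] g 0.179 30.0 64.9
yaw -13.1 M [-0.021  0.823  0.139] tau6 -0.158 j6 92.8 p [0.483  0.0252 0.2745] F [-5.7 -0.1  4.9] g 0.18 30.0 65.3
yaw -13.0 M [-0.064  0.838 -0.014] tau6 -0.001 j6 92.7 p [0.483  0.0252 0.2745] F [-5.2 -0.6  5.5] g 0.182 30.0 65.6
yaw -23.1 M [0.007 0.855 0.147] tau6 -0.15 j6 102.8 p [0.483  0.0254 0.2745] F [-5.2  0.2  5. ] g 0.18 30.0 66.0
yaw -23.0 M [0.11  0.82  0.013] tau6 0.007 j6 102.7 p [0.483  0.0254 0.2745] F [-5.1  0.6  4.8] g 0.183 30.0 66.3
yaw -33.1 M [0.089 0.793 0.094] tau6 -0.143 j6 112.8 p [0.4831 0.0254 0.2745] F [-5.   0.2  5.2] g 0.182 30.0 66.7
yaw -33.1 M [0.041 0.804 0.058] tau6 0.015 j6 112.7 p [0.4831 0.0255 0.2745] F [-6.   0.2  4.9] g 0.184 30.0 67.0
```

```bash
python3 -m pendant '[[0,0,0,0,0,0.03,1],[0,0,0,0,0,0.06,1],[0,0,0,0,0,0.09,1],[0,0,0,0,0,0.12,1],[0,0,0,0,0,0.161,1],[0,0,0,0,0,0.161,1],[0,0,0,0,0,0.161,1]]' >/dev/null;python3 m.py
python3 -m pendant '[[0,0,0,0,0,0,-1],[0,0,0,0,0,0,-1],[0,0,0,0,0,0,-1],[0,0,0,0,0,0,-1],[0,0,0,0,0,0,-1],[0,0,0,0,0,0,-1],[0,0,0,0,0,0,-1],[0,0,0,0,0,0,-1]]'>/dev/null
python3 -m pendant '[[0,0,0,0,0,0,-1],[0,0,0,0,0,0,-1],[0,0,-0.2,0,0,0,-1],[0,0,-0.4,0,0,0,-1],[0,0,-0.4,0,0,0,-1]]';python3 m.py
```

```text
yaw -62.0 M [ 0.415  0.802 -0.124] tau6 -0.106 j6 141.6 p [0.4834 0.0257 0.2745] F [-5.   1.9  5.4] g 0.181 30.0 67.7
time_s: 69.0
position: [0.4872, 0.0243, 0.3595]
tcp_rot: [[0.468, -0.884, 0.012], [-0.884, -0.468, -0.002], [0.008, -0.01, -1.0]]
force: [1.1, -0.0, -0.2]
opening: 0.998
grasp_force: 0.0
yaw -62.1 M [ 0.127 -0.014 -0.037] tau6 0.004 j6 141.8 p [0.4872 0.0243 0.3595] F [ 1.1 -0.  -0.2] g 0.998 0.0 69.0
```

Now move clear (away to −y) and check everything.

```bash
python3 -m pendant '[[0.2,0.1,0,0,0,0,-1],[0.4,0.2,0,0,0,0,-1],[0.6,0.3,0,0,0,0,-1],[0.9,0.4,0,0,0,0,-1],[0.9,0.4,0,0,0,0,-1],[0.9,0.4,0,0,0,0,-1],[0.9,0.4,0,0,0,0,-1]]'|sed -n 1,2p
python3 s.py .137 .031 .061 .092 .122; python3 k.py
python3 - <<'E'
import cv2,numpy as np
a=cv2.imread("pics/k_side.png");t=cv2.imread("pics/k_top.png")
cv2.imwrite("pics/fin.png",np.hstack([cv2.resize(a[160:360,240:480],(480,400)),cv2.resize(t[170:340,270:400],(306,400))]))
E
```

```text
time_s: 69.7
position: [0.4971, -0.1707, 0.3537]
top (0.4854, 0.0265, 0.0305, np.float64(0.1368), 273)
0.031 0.028 204 [0.4843 0.0257] 0.72
0.031 0.03 204 [0.4848 0.0233] 0.88
0.061 0.028 216 [0.4843 0.0256] 0.66
0.061 0.03 216 [0.485  0.0233] 0.6
0.092 0.028 233 [0.4858 0.0266] 0.66
0.092 0.03 233 [0.4863 0.0243] 0.62
0.122 0.028 251 [0.4846 0.0263] 0.69
0.122 0.03 251 [0.4852 0.024 ] 0.62
all 226
((0.4855189621448517, 0.02563445456326008), (0.02161996252834797, 0.05285201966762543), 23.47640037536621) 0.2311325667082082 [0.484  0.025  0.2307]
dark 55
((0.48430633544921875, 0.02516908384859562), (0.015595139935612679, 0.05084158480167389), 28.374135971069336) 0.23142422209559566 [0.4786 0.0323 0.231 ]
yellow 63
((0.4836094081401825, 0.02583632990717888), (0.015575192868709564, 0.015812736004590988), 2.378852605819702) 0.2316713609534603 [0.4836 0.0262 0.2317]
red 287
((0.5530933141708374, 0.013926532119512558), (0.03289495408535004, 0.17228659987449646), 79.08106994628906) 0.18815848891773757 [0.5509 0.0133 0.1886]
```

View pics/fin.png

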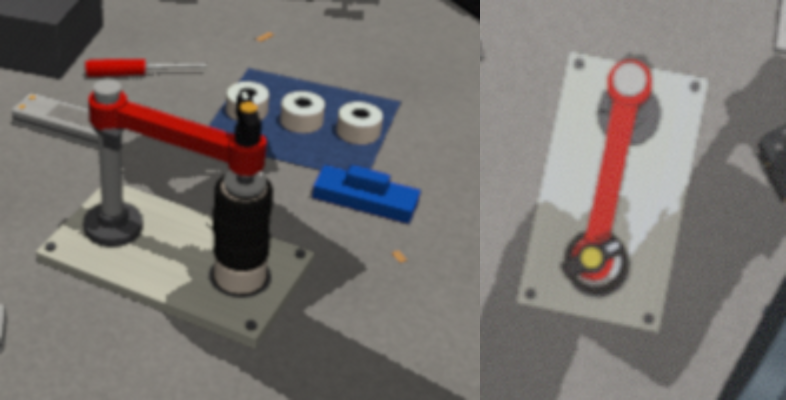

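The stack is clamped with the pad on the top wheel, the arm is on its stop, the rings are flat on the mat and the robot is clear.

```bash
python3 -c "
from rig import bot
print(bot.hand_in())"
```

```text
the job is handed in; nothing more can be done
None
```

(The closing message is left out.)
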